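Move the tested modules to the burn-in row in the same order

ROBOT

A 6-joint arm with a two-finger parallel gripper is mounted at the origin on a cart in front of the work surface, level with it; the furniture and walls round the work are solid. World frame = base frame: x ahead of the robot, y to its left, z up, the work surface at z = 0. Lengths are in mm, angles in rad, forces in N, time in s.
With the tool pointing down it reaches from about 350 to 775 mm from the base axis. Payload 7.3 kg.
Tool frame: the origin (TCP) lies at the very end of the fingers, on their centre line; the grasp point (between the pads) lies 19 mm behind it; x points along the fingers, z is the direction in which the jaws open and shut, and the axes are right-handed (so a half turn about x gives the same grasp; the last joint's range is limited). The gripper opens to 92 mm and grips with 3 to 60 N. Pads are 19 mm wide; open, the fingers measure 130 mm over their backs; the gripper's body (75 mm by 190 mm) begins 47 mm behind the grasp point.
Start: joints at [-1.474, 0.342, 1.524, -0, 1.275, -0.146], TCP at [126.243, -509.615, 226.741] pointing down, gripper open.
Joint ranges: [-2.53, 2.53], [-0.77, 2.02], [0.04, 2.7], [-1, 4.14], [0.28, 2.66], [-3.11, 3.11]. Speed limits (rad/s): [2.57, 2.57, 3.14, 3.14, 3.14, 3.14].

INTERFACE

Orientations are given as [roll, pitch, yaw] about the fixed x, y, z axes, in that order (R = Rz(yaw) Ry(pitch) Rx(roll)).
In Python, from plant import * gives the robot as it stands.
- The arm moves only by the shell command python3 -m creep 'ROWS'. ROWS is JSON, a list of rows, each an object of numbers: "tx", "ty", "tz": the shift along the tool's x, y, z in cm; "wx", "wy", "wz": the turn, a rotation vector about the tool's x, y, z in rad; "gripper": the closure, from -1 (fully open) to 1 (shut). A call has 1 to 8 rows; each row is the pose to reach, as a shift and turn from the pose commanded when the call began, along the tool's axes at that moment; what a row does not reach only later rows make up. A row lasts 1/12 s, in which the tool goes at most 41.7 mm and 7.16 degrees, less where a joint would pass 70% of its speed; a pose out of reach is approached as far as the arm can. A call with a gripper value outside its range is refused whole. The fingers move at their own pace and stop on an object; the grip force is fixed at half the most. Time passes only in rows, so rows that repeat a pose let the fingers close. It gives the time, the measured TCP pose, the force and the opening at its end, in the units of the state.
- get_obs(): the state, without advancing time (a new reading comes with each control period).
- capture(name): name is "scene" or "top"; returns a dict with "frame" (400x640x3 uint8, red, green, blue), "z_map" (400x640 float32, mm along the optical axis (not along the pixel's ray), 0 where there is no reading), "vertical_fov" (degrees; the focal length in pixels is half the picture's height over the tangent of half this angle, whatever the lens; pixels are square), "cx", "cy" (the principal point, pixels), "k1" (the pictures are not rectified: a ray, as slopes to the right and down, at radius r is drawn at 1 + k1 r^2 times it, then the intrinsics apply), "xyz" and "rotation" of the camera in the world. Camera axes: x right, y down, z forward; pixel columns grow to the right and rows downward; lengths in mm; the calibration is good to about 2 mm. A picture is of the moment at which its call begins.
- close_job(): hands the job in, once; it reports no verdict.
The state is a dict: "time": time; "joint_positions": joint angles; "dq": joint speeds; "tau": joint torques, N m; "tool_pos": TCP position; "tcp_rot": TCP orientation; "contact_force": force on the tool from outside, world axes, zero at the start; "moment": the same for the moment, N m; "grip_width": finger opening in mm.
Only numpy, scipy, OpenCV 4.12 (cv2) and the standard library are available. Lean on these libraries where they do the work, as an engineer would, in place of code of your own. Each camera call takes 0.05 s, during which the arm holds its last target.

TASK

The four electronic modules standing in the first row have passed their first test: move them all into the four empty nests of the other row for burn-in, each upright and fully down in its nest. Keep them in the order in which they stood, counted from each row's controller (the tall grey end block with two round brass connectors): the module that stood next to the first row's controller goes next to the other row's controller, and so on, so that the test log still matches. Do not tip any of them over.

Things in the scene. Friction and masses are not known exactly. Their poses are not given: they have to be found in the camera images.
- screw_module (a point): Middle of the white loose module with a black block of eight steel screw terminals on top. Upright housing 40 mm deep (its x) x 20 wide (its y, along the row) x 62 tall, 0.09 kg; point 31 mm above its underside, highest part 42 mm above the point; neighbours 14 mm away along y. Axes as its nest's. Grasp from above across the 40 mm, pads 5 to 20 mm above the point (nest rim is 17 mm below it).
- coax_module (a point): Middle of the white loose module with two small threaded brass coaxial sockets on top. Upright housing 40 mm deep (its x) x 20 wide (its y, along the row) x 62 tall, 0.09 kg; point 31 mm above its underside, highest part 42 mm above the point; neighbours 14 mm away along y. Axes as its nest's. Grasp from above across the 40 mm, pads 5 to 20 mm above the point (nest rim is 17 mm below it).
- finned_module (a point): Middle of the white loose module with a bare aluminium finned heat sink on top. Upright housing 40 mm deep (its x) x 20 wide (its y, along the row) x 62 tall, 0.09 kg; point 31 mm above its underside, highest part 42 mm above the point; neighbours 14 mm away along y. Axes as its nest's. Grasp from above across the 40 mm, pads 5 to 20 mm above the point (nest rim is 17 mm below it).
- dial_module (a point): Middle of the white loose module with a round black dial and a square dark window on top. Upright housing 40 mm deep (its x) x 20 wide (its y, along the row) x 62 tall, 0.09 kg; point 31 mm above its underside, highest part 42 mm above the point; neighbours 14 mm away along y. Axes as its nest's. Grasp from above across the 40 mm, pads 5 to 20 mm above the point (nest rim is 17 mm below it).
- nest_screw: Fixed nest in the first row where the screw module stands at the start (its old place, not a target); nests are 34 mm apart. Origin on the bench under its centre, x to its back, y along the row, z up. Same make as the second row's: pocket floor 18 mm, rim 32 mm above the bench.
- nest_coax: Fixed nest in the first row where the coax module stands at the start (its old place, not a target); nests are 34 mm apart. Origin on the bench under its centre, x to its back, y along the row, z up. Same make as the second row's: pocket floor 18 mm, rim 32 mm above the bench.
- nest_finned: Fixed nest in the first row where the finned module stands at the start (its old place, not a target); nests are 34 mm apart. Origin on the bench under its centre, x to its back, y along the row, z up. Same make as the second row's: pocket floor 18 mm, rim 32 mm above the bench.
- nest_dial: Fixed nest in the first row where the dial module stands at the start (its old place, not a target); nests are 34 mm apart. Origin on the bench under its centre, x to its back, y along the row, z up. Same make as the second row's: pocket floor 18 mm, rim 32 mm above the bench.
- test_controller: Controller of the first row (where the modules stand at the start): grey fixed block 54 x 24 mm, 70 mm high, two round brass connectors on top, at the left or right end of that row; a low clamp with two screws is at the other end. Origin on the bench under its centre, axes as the nests'; its row's nests are 29, 63, 97, 131 mm away.
- burnin_row: Second row, fixed, empty. Origin on the bench under its middle, x to its back, y along it, z up. Same sort of controller at y=+80 mm, always its +y end; low clamp at -80. Nest centres, from the controller: y=+51,+17,-17,-51, x=0. Nest pocket 43 (x) x 23 (y), floor 18 mm up, flared to 53 x 30 at the rim, 32 mm up: guides a module 4 mm off. Seated module's middle: 49 mm up.

How it is judged (in metres and radians):
At the end, for the whole second after the job is handed in: Each module stands in the second row's nest of the same rank (counted from the row's controller) as its old nest: centre within 8 mm of the nest's centre in the row's x and y, 45 to 53 mm above the row's underside, tilt under 0.1 rad, x axis within 0.2 rad of the row's x either way round (((horizontal distance between nest_screw and test_controller between 0.012 and 0.046 m and y of screw_module in the frame of burnin_row between 0.043 and 0.059 m) or (horizontal distance between nest_screw and test_controller between 0.046 and 0.08 m and y of screw_module in the frame of burnin_row between 0.009 and 0.025 m) or (horizontal distance between nest_screw and test_controller between 0.08 and 0.114 m and y of screw_module in the frame of burnin_row between -0.025 and -0.009 m) or (horizontal distance between nest_screw and test_controller between 0.114 and 0.148 m and y of screw_module in the frame of burnin_row between -0.059 and -0.043 m)) and x of screw_module in the frame of burnin_row between -0.008 and 0.008 m and z of screw_module in the frame of burnin_row between 0.045 and 0.053 m and angle between each of screw_module, coax_module, finned_module, dial_module's own z axis and vertical below 0.1 rad and angle between the x axis of each of screw_module, coax_module, finned_module, dial_module and the x axis of burnin_row, either way round below 0.2 rad and ((horizontal distance between nest_coax and test_controller between 0.012 and 0.046 m and y of coax_module in the frame of burnin_row between 0.043 and 0.059 m) or (horizontal distance between nest_coax and test_controller between 0.046 and 0.08 m and y of coax_module in the frame of burnin_row between 0.009 and 0.025 m) or (horizontal distance between nest_coax and test_controller between 0.08 and 0.114 m and y of coax_module in the frame of burnin_row between -0.025 and -0.009 m) or (horizontal distance between nest_coax and test_controller between 0.114 and 0.148 m and y of coax_module in the frame of burnin_row between -0.059 and -0.043 m)) and x of coax_module in the frame of burnin_row between -0.008 and 0.008 m and z of coax_module in the frame of burnin_row between 0.045 and 0.053 m and ((horizontal distance between nest_finned and test_controller between 0.012 and 0.046 m and y of finned_module in the frame of burnin_row between 0.043 and 0.059 m) or (horizontal distance between nest_finned and test_controller between 0.046 and 0.08 m and y of finned_module in the frame of burnin_row between 0.009 and 0.025 m) or (horizontal distance between nest_finned and test_controller between 0.08 and 0.114 m and y of finned_module in the frame of burnin_row between -0.025 and -0.009 m) or (horizontal distance between nest_finned and test_controller between 0.114 and 0.148 m and y of finned_module in the frame of burnin_row between -0.059 and -0.043 m)) and x of finned_module in the frame of burnin_row between -0.008 and 0.008 m and z of finned_module in the frame of burnin_row between 0.045 and 0.053 m and ((horizontal distance between nest_dial and test_controller between 0.012 and 0.046 m and y of dial_module in the frame of burnin_row between 0.043 and 0.059 m) or (horizontal distance between nest_dial and test_controller between 0.046 and 0.08 m and y of dial_module in the frame of burnin_row between 0.009 and 0.025 m) or (horizontal distance between nest_dial and test_controller between 0.08 and 0.114 m and y of dial_module in the frame of burnin_row between -0.025 and -0.009 m) or (horizontal distance between nest_dial and test_controller between 0.114 and 0.148 m and y of dial_module in the frame of burnin_row between -0.059 and -0.043 m)) and x of dial_module in the frame of burnin_row between -0.008 and 0.008 m and z of dial_module in the frame of burnin_row between 0.045 and 0.053 m); the robot touches nothing.
It fails at once if the screw module is tipped over (angle between screw_module's own z axis and vertical above 0.7 rad).
It fails at once if the coax module is tipped over (angle between coax_module's own z axis and vertical above 0.7 rad).
It fails at once if the finned module is tipped over (angle between finned_module's own z axis and vertical above 0.7 rad).
It fails at once if the dial module is tipped over (angle between dial_module's own z axis and vertical above 0.7 rad).
It also fails if it takes over 90 s, if anything falls off the work surface, if the arm or the gripper's body presses on something with over 40 N, if the wrist force passes 120 N, or if a joint passes its speed limit or range.

## Working session

There is one attempt and no reset: what is moved stays moved. The work goes in short steps, Python scripts to look and compute and a shell command to move; the robot and the scene stay as the last step left them, time stands still between calls to the robot, and variables do not carry over. Pictures are saved under pics/ and viewed, and the job is handed in when it is done.

```bash
ls; mkdir -p pics; python3 - <<'E'
from plant import *
import cv2
print(get_obs())
for n in("scene","top"):
    c=capture(n)
    print(n,{k:v for k,v in c.items() if k not in("frame","z_map")})
    cv2.imwrite(f"pics/{n}0.png",c["frame"][:,:,::-1])
E
```

```text
pics
{'time': 0.0, 'joint_positions': array([-1.47401231e+00,  3.42736343e-01,  1.52500512e+00,  1.05584745e-07,
        1.27538485e+00, -1.46024856e-01]), 'dq': array([-8.70285233e-04,  2.42423069e-05, -1.20314093e-03, -7.22206799e-04,
       -1.41842951e-03, -8.50489809e-04]), 'tau': array([ 2.16293702e-03, -4.31240094e+01, -2.44220173e+01,  7.19896797e-02,
        5.60198107e-02, -1.26323630e-04]), 'tool_pos': array([ 126.19591378, -509.19767681,  226.04204193]), 'tcp_rot': array([2.99550197, 1.56926267, 1.66751448]), 'contact_force': array([-0.13798194, -0.01864069,  0.17667316]), 'moment': array([-0.0024305 ,  0.02999584,  0.02455874]), 'grip_width': 91.94285287484163}
scene {'vertical_fov': 54.48214054956021, 'cx': 316.3824869270942, 'cy': 201.6059135269207, 'k1': -0.032513673919269986, 'xyz': array([ -30.85967324, -757.34665144,  447.56857458]), 'rotation': array([-2.01706989,  0.00515417, -0.74787959])}
top {'vertical_fov': 42.66690146690415, 'cx': 324.57217449436627, 'cy': 198.54136896616652, 'k1': 0.03104065387063766, 'xyz': array([ 425.45265239, -180.25894161,  907.19668747]), 'rotation': array([-3.04885232,  0.01769211, -1.58140623])}
```

View pics/scene0.png

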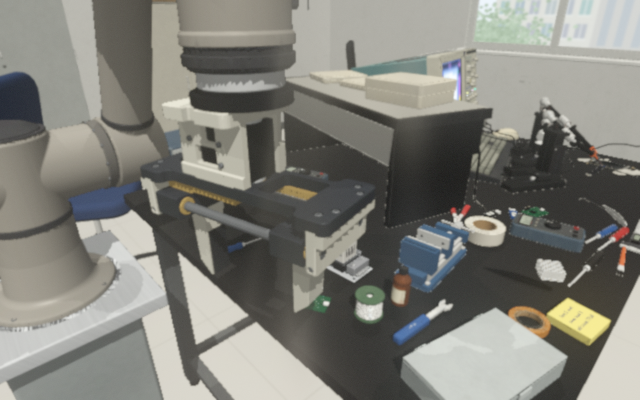

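View pics/top0.png

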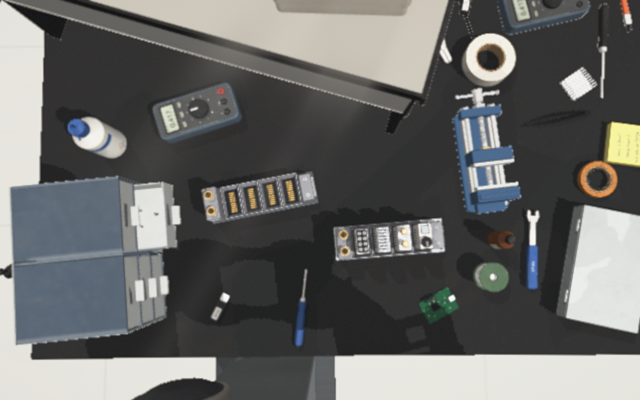

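```bash
cat > h.py <<'E'
from plant import *
import numpy as np, cv2
from scipy.spatial.transform import Rotation as Ro
def cam(n):
    c=capture(n); f=200/np.tan(np.radians(c["vertical_fov"]/2))
    K=np.array([[f,0,c["cx"]],[0,f,c["cy"]],[0,0,1]]); c["K"]=K; c["R"]=Ro.from_euler('xyz',c["rotation"]).as_matrix(); c["D"]=np.array([c["k1"],0,0,0,0.]); return c
def ray(c,px):
    u=cv2.undistortPoints(np.array(px,float).reshape(-1,1,2),c["K"],c["D"])[:,0]
    return np.c_[u,np.ones(len(u))]@c["R"].T
def onz(c,px,z):
    d=ray(c,px); o=np.array(c["xyz"]); return o+d*((z-o[2])/d[:,2])[:,None]
def proj(c,P):
    P=np.atleast_2d(P).astype(float); R=c["R"]; rv=cv2.Rodrigues(R.T)[0]
    return cv2.projectPoints(P,rv,-R.T@np.array(c["xyz"]),c["K"],c["D"])[0][:,0]
def cloud(c):
    v,u=np.mgrid[0:400,0:640]; d=ray(c,np.stack([u,v],-1).reshape(-1,2).astype(float))
    zc=c["z_map"].reshape(-1,1); dc=d@c["R"]; P=np.array(c["xyz"])+d*zc
    return P.reshape(400,640,3)
E
python3 - <<'E'
from h import *
c=cam("top"); f=c["frame"]
a=f[160:275,190:460,::-1]; cv2.imwrite("pics/top_c.png",cv2.resize(a,None,fx=2.9,fy=2.9,interpolation=cv2.INTER_CUBIC))
P=cloud(c)
for (u,v) in [(270,290),(400,300),(244,210),(209,200),(309,189),(340,243),(363,240),(402,236),(440,235),(335,180)]:
    print(u,v,P[v,u].round(1),c["z_map"][v,u])
E
```

```text
270 290 [350.2 -67.7  -1.1] 899.19214
400 300 [ 3.312e+02 -2.944e+02  2.000e-01] 892.3319
244 210 [489.1 -26.8  30.4] 881.36127
209 200 [504.1  25.9  62.2] 851.94836
309 189 [ 524.8 -138.6   23.4] 889.78613
340 243 [ 430.6 -190.8   59.1] 844.5954
363 240 [ 434.8 -227.    88.2] 815.4263
402 236 [ 440.6 -290.1   80.4] 822.72437
440 235 [ 442.6 -361.8   26.8] 875.03186
335 180 [ 542.7 -184.1    2.2] 911.79846
```

View pics/top_c.png

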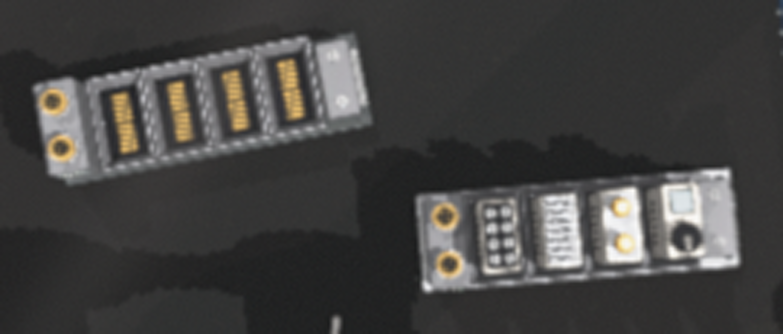

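```bash
python3 - <<'E'
from h import *
c=cam("top"); f=c["frame"]; P=cloud(c); hsv=cv2.cvtColor(f,cv2.COLOR_RGB2HSV)
gold=cv2.inRange(hsv,(10,90,90),(35,255,255))
m=np.zeros_like(gold); m[160:275,190:460]=gold[160:275,190:460]
n,l,s,ce=cv2.connectedComponentsWithStats(cv2.morphologyEx(m,cv2.MORPH_CLOSE,np.ones((3,3))))
for i in range(1,n):
    if s[i,4]>15:
        w=l==i; print(ce[i].round(1),s[i,2:5],"z med",np.median(P[w][:,2]).round(1), "onz18",onz(c,ce[i],18)[0,:2].round(1),"onz72",onz(c,ce[i],72)[0,:2].round(1))
def rect(mask,z):
    v,u=np.nonzero(mask); Q=onz(c,np.c_[u,v],z)[:,:2].astype(np.float32); return cv2.minAreaRect(Q)
Z=P[:,:,2]
for nm,(x0,x1,y0,y1) in dict(r2=(200,320,165,225),r1=(330,448,212,264)).items():
    w=np.zeros((400,640),bool); w[y0:y1,x0:x1]=1
    print(nm,"hist",np.histogram(Z[w],bins=[-5,5,14,22,28,36,50,60,68,78,83,88,95,100])[0])
    for lo,hi in((24,38),(12,40),(55,75),(76,96)):
        q=w&(Z>lo)&(Z<hi); Q=P[q][:,:2].astype(np.float32)
        print(lo,hi,q.sum(),cv2.minAreaRect(Q) if len(Q)>5 else 0)
# module tops
w=np.zeros((400,640),np.uint8); w[212:264,350:440]=(Z[212:264,350:440]>72)
n,l,s,ce=cv2.connectedComponentsWithStats(w,connectivity=4)
for i in range(1,n):
    if s[i,4]>40:
        Q=P[l==i]; q=Q[Q[:,2]>76]; print(s[i],Q.mean(0).round(1),Q[:,2].max().round(1),cv2.minAreaRect(q[:,:2].astype(np.float32)))
E
```

```text
[289.9 190.2] [ 10  21 128] z med 18.5 onz18 [ 523.7 -104.9] onz72 [ 517.7 -109.5]
[270.9 194.2] [ 10  21 120] z med 18.0 onz18 [517.1 -71.6] onz72 [511.6 -78.2]
[251.6 197.8] [  8  21 121] z med 18.2 onz18 [511.1 -37.9] onz72 [505.9 -46.6]
[208.  194.5] [ 9  8 56] z med 69.8 onz18 [517.9  38.5] onz72 [512.3  25.2]
[232.5 202. ] [ 10  21 128] z med 18.3 onz18 [504.3  -4.5] onz72 [499.5 -15.2]
[210.9 210.5] [ 9  8 57] z med 70.0 onz18 [489.8  33.1] onz72 [485.9  20.1]
[343.1 234.1] [ 9  9 57] z med 70.0 onz18 [ 446.2 -196.8] onz72 [ 444.9 -195.8]
[344.4 250.5] [ 8  8 42] z med 69.7 onz18 [ 417.9 -198.6] onz72 [ 418.3 -197.5]
r2 hist [3601  173 1370  728  754   57  154  233  102    0    0    0    0]
24 38 1342 ((514.2676391601562, -55.29704284667969), (55.648895263671875, 178.63006591796875), 10.680306434631348)
12 40 2895 ((514.5975341796875, -57.046661376953125), (55.648895263671875, 182.19097900390625), 10.680306434631348)
55 75 461 ((499.3008728027344, 23.10471534729004), (54.77971649169922, 24.607112884521484), 11.013982772827148)
76 96 0 0
r1 hist [2647   68  203  584  651   90  
[... 396 characters left out ...]
41015625, -276.31390380859375), (39.90016555786133, 121.85340881347656), 4.367921829223633)
[417 223  16  26 329] [ 440.9 -325.5   84.1] 907.2 ((433.23797607421875, -258.9539794921875), (39.626556396484375, 158.12965393066406), 6.742191314697266)
[396 225  16  26 324] [ 438.5 -292.3   82. ] 93.9 ((438.5919494628906, -293.0320129394531), (39.92369842529297, 20.1965389251709), 4.007501602172852)
[376 227  15  25 315] [ 435.9 -258.1   89.4] 907.2 ((436.5594482421875, -225.4849090576172), (90.20842742919922, 38.511146545410156), 89.38544464111328)
[355 229  14  25 310] [ 433.5 -224.9   85.5] 92.3 ((433.481689453125, -225.4557342529297), (39.45185852050781, 19.950700759887695), 3.970773935317993)
```

```bash
cat >> h.py <<'E'
Y1,Y2=0.0745,0.190
A1=np.array([437.45,-275.0]); A2=np.array([514.05,-54.7])
def nest(row,k):
    a,y=((A1,Y1),(A2,Y2))[row-1]; s=(51,17,-17,-51)[k-1]; return a+s*np.array([-np.sin(y),np.cos(y)])
def tgt(yaw): # tool rotation: x down, z along +/- row x ; sign chosen nearest current
    o=get_obs(); Rc=Ro.from_euler('xyz',o["tcp_rot"]).as_matrix(); best=None
    for s in(1,-1):
        z=s*np.array([np.cos(yaw),np.sin(yaw),0]); x=np.array([0,0,-1.]); R=np.c_[x,np.cross(z,x),z]
        rv=Ro.from_matrix(Rc.T@R).as_rotvec()
        if best is None or np.linalg.norm(rv)<np.linalg.norm(best): best=rv
    return o,Rc,best
def go(xy,z,yaw):
    o,Rc,rv=tgt(yaw); d=Rc.T@(np.array([*xy,z])-o["tool_pos"])/10
    print("target",np.round([*xy,z],1),"now",o["tool_pos"].round(1),"t(cm)",d.round(2),"w",rv.round(4),"grip",round(o["grip_width"],1),"F",o["contact_force"].round(1),"t",round(o["time"],2))
E
python3 - <<'E'
from h import *
c=cam("top"); P=cloud(c)
for r,y in((1,Y1),(2,Y2)):
    for k in(1,2,3,4):
        n=nest(r,k); q=P.reshape(-1,3); q=q[(q[:,2]>45)&(q[:,2]<700)]
        d=(q[:,:2]-n); ex=d@[np.cos(y),np.sin(y)]; ey=d@[-np.sin(y),np.cos(y)]
        m=(abs(ex)<130)&(abs(ey)<85)&((abs(ex)>32)|(abs(ey)>85)); 
        far=m&(abs(ex)>32)
        print(r,k,n.round(1),far.sum(), [ (ex[far].min(),ex[far].max(),q[far][:,2].max()) if far.any() else 0])
for p in[(290,75),(290,85),(250,60),(330,90),(160,210)]: print(p,P[p[1],p[0]].round())
go(nest(1,1),150,Y1)
print(get_obs()["joint_positions"].round(3))
E
```

```text
1 1 [ 433.7 -224.1] 0 [0]
1 2 [ 436.2 -258. ] 0 [0]
1 3 [ 438.7 -292. ] 0 [0]
1 4 [ 441.2 -325.9] 0 [0]
2 1 [504.4  -4.6] 2 [(np.float64(40.7346427623836), np.float64(41.61508677836053), np.float64(101.90136329243524))]
2 2 [510.8 -38. ] 0 [0]
2 3 [517.3 -71.4] 0 [0]
2 4 [ 523.7 -104.8] 758 [(np.float64(-129.8361045662076), np.float64(129.99800176815543), np.float64(261.8331161708129))]
(290, 75) [ 675. -120.  179.]
(290, 85) [ 717. -105.    3.]
(250, 60) [691. -64. 200.]
(330, 90) [ 657. -178.  161.]
(160, 210) [488. 106.  64.]
target [ 433.7 -224.1  150. ] now [ 126.2 -509.4  226.4] t(cm) [  7.66  36.7  -20.3 ] w [-1.4025e+00 -4.0000e-04 -5.0000e-04] grip 91.7 F [-0.4 -0.1  0.2] t 0.25
[-1.474  0.342  1.524  0.     1.275 -0.146]
```

```bash
sed -i 's/A1=np.array(\[437.45,-275.0\])/A1=np.array([437.4,-276.1])/' h.py; python3 - <<'E'
from h import *
c=cam("top"); P=cloud(c)
v,u=np.mgrid[0:400,0:640]
for k in (3,4):
    n=nest(2,k);d=(P[:,:,:2]-n); ex=d@[np.cos(Y2),np.sin(Y2)]; ey=d@[-np.sin(Y2),np.cos(Y2)]
    m=(P[:,:,2]>45)&(P[:,:,2]<700)&(abs(ey)<90)&(abs(ex)>32)&(abs(ex)<170)
    for nm,mm in(("front",m&(ex<0)),("back",m&(ex>0))):
        if mm.any(): print(k,nm,mm.sum(),"u",u[mm].min(),u[mm].max(),"v",v[mm].min(),v[mm].max(),"ex",ex[mm].min().round(),ex[mm].max().round(),"ey",ey[mm].min().round(),ey[mm].max().round(),"z",P[mm][:,2].min().round(),P[mm][:,2].max().round())
go(nest(1,1),150,Y1)
E
```

```text
3 back 1773 u 240 300 v 35 84 ex 134.0 170.0 ey -90.0 -21.0 z 148.0 263.0
4 front 475 u 336 357 v 226 259 ex -136.0 -81.0 ey -90.0 -59.0 z 47.0 81.0
4 back 3234 u 240 325 v 30 91 ex 115.0 170.0 ey -90.0 13.0 z 148.0 263.0
target [ 433.6 -225.2  150. ] now [ 126.2 -509.5  226.5] t(cm) [  7.66  36.67 -20.2 ] w [-1.4025e+00 -3.0000e-04 -4.0000e-04] grip 91.7 F [ 0.5 -0.   0.6] t 0.3
```

```bash
python3 -m creep '[{"tx":7.6,"ty":36.7,"tz":-20.2,"wx":-1.4,"gripper":-1},{"tx":7.6,"ty":36.7,"tz":-20.2,"wx":-1.4,"gripper":-1},{"tx":7.6,"ty":36.7,"tz":-20.2,"wx":-1.4,"gripper":-1},{"tx":7.6,"ty":36.7,"tz":-20.2,"wx":-1.4,"gripper":-1},{"tx":7.6,"ty":36.7,"tz":-20.2,"wx":-1.4,"gripper":-1},{"tx":7.6,"ty":36.7,"tz":-20.2,"wx":-1.4,"gripper":-1},{"tx":7.6,"ty":36.7,"tz":-20.2,"wx":-1.4,"gripper":-1},{"tx":7.6,"ty":36.7,"tz":-20.2,"wx":-1.4,"gripper":-1}]'
python3 - <<'E'
from h import *
go(nest(1,1),150,Y1)
E
```

```text
target [ 433.6 -225.2  150. ] now [ 126.2 -509.5  226.5] t(cm) [  7.66  36.67 -20.2 ] w [-1.4025e+00 -3.0000e-04 -4.0000e-04] grip 91.7 F [ 0.5 -0.   0.6] t 0.3validation failed for argument at $[0]...
```

```bash
python3 -m creep '[{"tx":0.9,"ty":4,"tz":-2.2,"wx":-0.12,"wy":0,"wz":0,"gripper":-1}]'
```

```text
time: 0.38
tool_pos: [153.3, -486.1, 219.5]
tcp_rot: [-0.571, 1.565, -1.785]
contact_force: [0.9, -1.0, -0.2]
grip_width: 91.7
```

```bash
python3 -c "
from h import *
go(nest(1,1),150,Y1)"
```

```text
target [ 433.6 -225.2  150. ] now [ 153.3 -486.1  219.5] t(cm) [  6.77  35.41 -14.67] w [-1.2879  0.0021  0.0057] grip 91.7 F [ 0.9 -1.  -0.2] t 0.38
```

```bash
python3 -m creep '[{"tx":6.7,"ty":35.2,"tz":-14.5,"wx":-1.28,"wy":0,"wz":0,"gripper":-1},{"tx":6.7,"ty":35.2,"tz":-14.5,"wx":-1.28,"wy":0,"wz":0,"gripper":-1},{"tx":6.7,"ty":35.2,"tz":-14.5,"wx":-1.28,"wy":0,"wz":0,"gripper":-1},{"tx":6.7,"ty":35.2,"tz":-14.5,"wx":-1.28,"wy":0,"wz":0,"gripper":-1},{"tx":6.7,"ty":35.2,"tz":-14.5,"wx":-1.28,"wy":0,"wz":0,"gripper":-1},{"tx":6.7,"ty":35.2,"tz":-14.5,"wx":-1.28,"wy":0,"wz":0,"gripper":-1},{"tx":6.7,"ty":35.2,"tz":-14.5,"wx":-1.28,"wy":0,"wz":0,"gripper":-1},{"tx":6.7,"ty":35.2,"tz":-14.5,"wx":-1.28,"wy":0,"wz":0,"gripper":-1}]'
python3 -c "
from h import *
go(nest(1,1),150,Y1)"
```

```text
time: 1.05
tool_pos: [396.9, -255.7, 160.8]
tcp_rot: [-0.737, 1.57, -0.939]
contact_force: [0.8, -0.2, 0.4]
grip_width: 91.8
target [ 433.6 -225.2  150. ] now [ 396.9 -255.7  160.8] t(cm) [1.08 3.72 2.99] w [-0.2764  0.0004  0.0005] grip 91.8 F [ 0.8 -0.2  0.4] t 1.05
```

```bash
python3 -m creep '[{"tx":1,"ty":3.7,"tz":2.9,"wx":-0.27,"wy":0,"wz":0,"gripper":-1},{"tx":1,"ty":3.7,"tz":2.9,"wx":-0.27,"wy":0,"wz":0,"gripper":-1},{"tx":1,"ty":3.7,"tz":2.9,"wx":-0.27,"wy":0,"wz":0,"gripper":-1},{"tx":1,"ty":3.7,"tz":2.9,"wx":-0.27,"wy":0,"wz":0,"gripper":-1},{"tx":1,"ty":3.7,"tz":2.9,"wx":-0.27,"wy":0,"wz":0,"gripper":-1},{"tx":1,"ty":3.7,"tz":2.9,"wx":-0.27,"wy":0,"wz":0,"gripper":-1}]'
python3 -c "
from h import *
go(nest(1,1),150,Y1);print(get_obs()['joint_positions'].round(2))
c=cam('scene');cv2.imwrite('pics/s1.png',c['frame'][:,:,::-1])"
```

```text
time: 1.55
tool_pos: [431.0, -228.1, 151.2]
tcp_rot: [-1.163, 1.57, -1.106]
contact_force: [0.3, 0.2, 0.6]
grip_width: 91.9
target [ 433.6 -225.2  150. ] now [ 431.  -228.1  151.2] t(cm) [0.12 0.27 0.27] w [-0.0169  0.0002  0.0006] grip 91.9 F [0.3 0.2 0.6] t 1.55
[-0.64  0.35  1.74 -0.    1.05 -0.7 ]
```

View pics/s1.png

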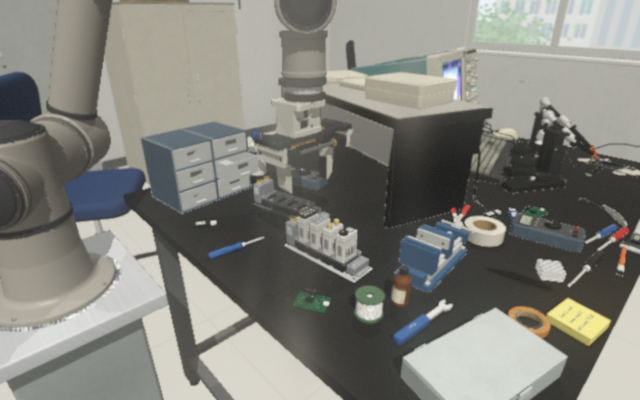

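```bash
python3 -c "
from h import *
c=cam('scene');o=get_obs()
print(proj(c,[o['tool_pos'],[433,-225,91],[441,-327,91],[499,23,70],[504,-5,18]]).round(), o['tool_pos'])
P=cloud(c); print(P[185,320],P[180,265],P[245,330])
c=cam('top');cv2.imwrite('pics/t1.png',c['frame'][:,:,::-1])
print(proj(c,[o['tool_pos']]))"
```

```text
[[306. 183.]
 [306. 210.]
 [346. 227.]
 [262. 178.]
 [271. 199.]] [ 431.12034864 -228.06789693  151.19291313]
[667.80377126 -16.04381722  12.58454853] [505.63072729  20.40982811  63.16312116] [ 422.78889923 -303.99038134   47.80220979]
[[366.18595434 241.96713986]]
```

View pics/t1.png

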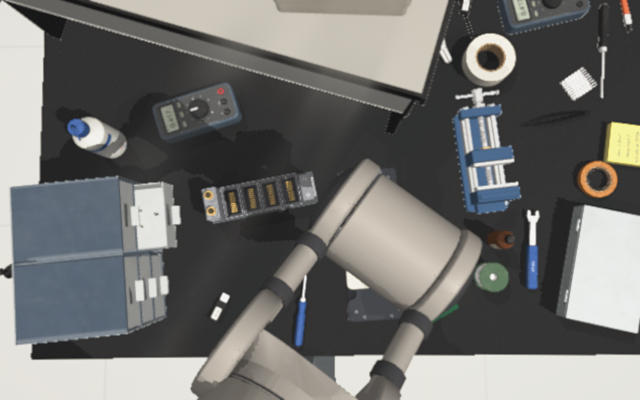

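```bash
python3 -m creep '[{"tx":0.1,"ty":0.27,"tz":0.27,"wx":-0.017,"wy":0,"wz":0,"gripper":-1},{"tx":0.1,"ty":0.27,"tz":0.27,"wx":-0.017,"wy":0,"wz":0,"gripper":-1},{"tx":0.1,"ty":0.27,"tz":0.27,"wx":-0.017,"wy":0,"wz":0,"gripper":-1}]'
python3 -c "
from h import *
go(nest(1,1),42,Y1)"
```

```text
time: 1.95
tool_pos: [434.2, -224.2, 149.8]
tcp_rot: [3.111, 1.571, -3.093]
contact_force: [0.3, -0.7, 0.7]
grip_width: 91.7
target [ 433.6 -225.2   42. ] now [ 434.2 -224.2  149.8] t(cm) [10.78 -0.1  -0.07] w [ 0.0042 -0.0001 -0.    ] grip 91.7 F [ 0.3 -0.7  0.7] t 1.95
```

```bash
python3 -m creep '[{"tx":2.5,"ty":-0.1,"tz":-0.05,"wx":0.004,"wy":0,"wz":0,"gripper":-1},{"tx":5,"ty":-0.1,"tz":-0.05,"wx":0.004,"wy":0,"wz":0,"gripper":-1},{"tx":7.5,"ty":-0.1,"tz":-0.05,"wx":0.004,"wy":0,"wz":0,"gripper":-1},{"tx":9.5,"ty":-0.1,"tz":-0.05,"wx":0.004,"wy":0,"wz":0,"gripper":-1},{"tx":10.75,"ty":-0.1,"tz":-0.05,"wx":0.004,"wy":0,"wz":0,"gripper":-1},{"tx":10.75,"ty":-0.1,"tz":-0.05,"wx":0.004,"wy":0,"wz":0,"gripper":-1},{"tx":10.75,"ty":-0.1,"tz":-0.05,"wx":0.004,"wy":0,"wz":0,"gripper":-1}]'
python3 -c "
from h import *
go(nest(1,1),42,Y1)
c=cam('scene');cv2.imwrite('pics/s2.png',cv2.resize(c['frame'][120:300,220:420,::-1],None,fx=3,fy=3))"
```

```text
time: 2.53
tool_pos: [433.6, -225.1, 42.1]
tcp_rot: [2.498, 1.57, 2.573]
contact_force: [-0.2, -0.1, 0.6]
grip_width: 92.1
target [ 433.6 -225.2   42. ] now [ 433.6 -225.1   42.1] t(cm) [ 0.01 -0.02 -0.  ] w [ 0.0004 -0.001  -0.0008] grip 92.1 F [-0.2 -0.1  0.6] t 2.53
```

View pics/s2.png

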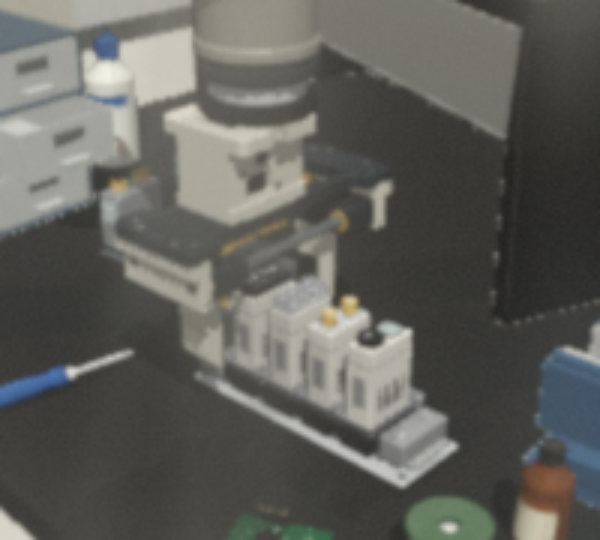

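The gripper straddles the first (screw) module, with the left finger at about (205,330) in the crop beside it. Now I close on it.

```bash
python3 -m creep '[{"tx":0,"ty":0,"tz":0,"wx":0,"wy":0,"wz":0,"gripper":1},{"tx":0,"ty":0,"tz":0,"wx":0,"wy":0,"wz":0,"gripper":1},{"tx":0,"ty":0,"tz":0,"wx":0,"wy":0,"wz":0,"gripper":1},{"tx":0,"ty":0,"tz":0,"wx":0,"wy":0,"wz":0,"gripper":1},{"tx":0,"ty":0,"tz":0,"wx":0,"wy":0,"wz":0,"gripper":1},{"tx":0,"ty":0,"tz":0,"wx":0,"wy":0,"wz":0,"gripper":1},{"tx":0,"ty":0,"tz":0,"wx":0,"wy":0,"wz":0,"gripper":1},{"tx":0,"ty":0,"tz":0,"wx":0,"wy":0,"wz":0,"gripper":1}]'
```

```text
time: 3.25
tool_pos: [433.9, -225.2, 42.4]
tcp_rot: [-0.74, 1.571, -0.665]
contact_force: [1.7, -0.4, -0.2]
grip_width: 43.0
```

```bash
python3 -m creep '[{"tx":0,"ty":0,"tz":0,"wx":0,"wy":0,"wz":0,"gripper":1},{"tx":0,"ty":0,"tz":0,"wx":0,"wy":0,"wz":0,"gripper":1},{"tx":0,"ty":0,"tz":0,"wx":0,"wy":0,"wz":0,"gripper":1}]'; python3 -m creep '[{"tx":-1,"ty":0,"tz":0,"wx":0,"wy":0,"wz":0,"gripper":1},{"tx":-2.5,"ty":0,"tz":0,"wx":0,"wy":0,"wz":0,"gripper":1},{"tx":-5,"ty":0,"tz":0,"wx":0,"wy":0,"wz":0,"gripper":1},{"tx":-8,"ty":0,"tz":0,"wx":0,"wy":0,"wz":0,"gripper":1},{"tx":-10,"ty":0,"tz":0,"wx":0,"wy":0,"wz":0,"gripper":1},{"tx":-11,"ty":0,"tz":0,"wx":0,"wy":0,"wz":0,"gripper":1},{"tx":-11,"ty":0,"tz":0,"wx":0,"wy":0,"wz":0,"gripper":1}]'
python3 -c "
from h import *
go(nest(2,1),150,Y2)
c=cam('scene');cv2.imwrite('pics/s3.png',cv2.resize(c['frame'][80:280,220:420,::-1],None,fx=3,fy=3))"
```

```text
time: 3.5
tool_pos: [434.3, -225.4, 42.5]
tcp_rot: [-0.605, 1.57, -0.53]
contact_force: [2.1, -0.3, -1.3]
grip_width: 40.0
time: 4.08
tool_pos: [434.4, -225.8, 155.2]
tcp_rot: [-0.791, 1.567, -0.716]
contact_force: [0.5, -0.4, -1.6]
grip_width: 39.9
target [504.4  -4.6 150. ] now [ 434.4 -225.8  155.2] t(cm) [ 0.48 21.53  8.64] w [-0.1149  0.0028  0.0032] grip 39.9 F [ 0.5 -0.4 -1.6] t 4.08
```

View pics/s3.png

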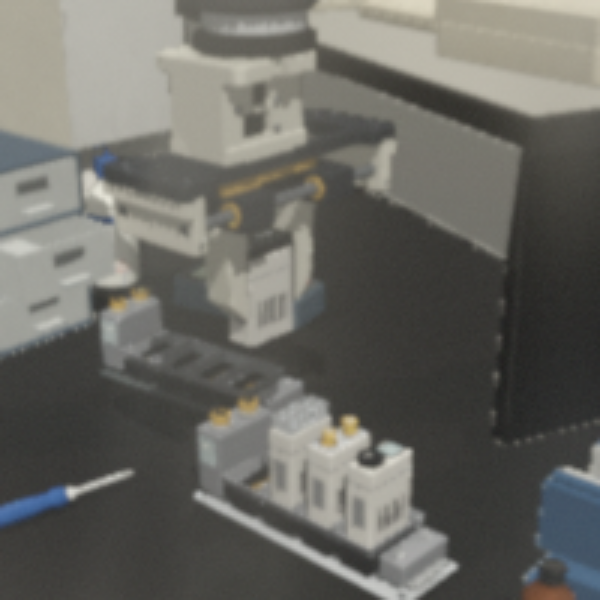

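```bash
python3 -m creep '[{"tx":0,"ty":3,"tz":1.2,"wx":-0.02,"wy":0,"wz":0,"gripper":1},{"tx":0,"ty":6.5,"tz":2.6,"wx":-0.04,"wy":0,"wz":0,"gripper":1},{"tx":0,"ty":10,"tz":4,"wx":-0.06,"wy":0,"wz":0,"gripper":1},{"tx":0,"ty":13.5,"tz":5.4,"wx":-0.08,"wy":0,"wz":0,"gripper":1},{"tx":0,"ty":17,"tz":6.8,"wx":-0.1,"wy":0,"wz":0,"gripper":1},{"tx":0,"ty":20,"tz":8,"wx":-0.115,"wy":0,"wz":0,"gripper":1},{"tx":0,"ty":21.5,"tz":8.6,"wx":-0.115,"wy":0,"wz":0,"gripper":1},{"tx":0,"ty":21.5,"tz":8.6,"wx":-0.115,"wy":0,"wz":0,"gripper":1}]'
python3 -c "
from h import *
go(nest(2,1),150,Y2)
c=cam('top');cv2.imwrite('pics/t4.png',c['frame'][:,:,::-1])"
```

```text
time: 4.8
tool_pos: [503.0, -1.1, 151.0]
tcp_rot: [2.579, 1.568, 2.773]
contact_force: [-0.3, 0.0, -1.3]
grip_width: 39.8
target [504.4  -4.6 150. ] now [503.   -1.1 151. ] t(cm) [ 0.1  -0.37  0.08] w [ 0.0039 -0.0026 -0.0016] grip 39.8 F [-0.3  0.  -1.3] t 4.8
```

View pics/t4.png

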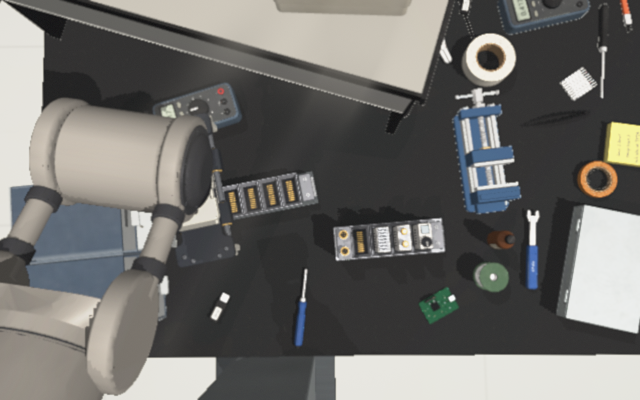

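```bash
python3 -m creep '[{"tx":1,"ty":-0.3,"tz":0.08,"wx":0.004,"wy":-0.002,"wz":-0.002,"gripper":1},{"tx":3,"ty":-0.3,"tz":0.08,"wx":0.004,"wy":-0.002,"wz":-0.002,"gripper":1},{"tx":5,"ty":-0.3,"tz":0.08,"wx":0.004,"wy":-0.002,"wz":-0.002,"gripper":1},{"tx":6,"ty":-0.3,"tz":0.08,"wx":0.004,"wy":-0.002,"wz":-0.002,"gripper":1},{"tx":6,"ty":-0.3,"tz":0.08,"wx":0.004,"wy":-0.002,"wz":-0.002,"gripper":1},{"tx":6,"ty":-0.3,"tz":0.08,"wx":0.004,"wy":-0.002,"wz":-0.002,"gripper":1}]'
python3 -c "
from h import *
go(nest(2,1),43,Y2)"
```

```text
time: 5.35
tool_pos: [504.3, -7.9, 92.0]
tcp_rot: [-1.413, 1.569, -1.228]
contact_force: [-0.2, -0.3, -1.6]
grip_width: 39.7
target [504.4  -4.6  43. ] now [504.3  -7.9  92. ] t(cm) [4.9  0.33 0.07] w [-0.005   0.0003  0.0016] grip 39.7 F [-0.2 -0.3 -1.6] t 5.35
```

```bash
python3 -m creep '[{"tx":0,"ty":0.33,"tz":0.05,"wx":-0.004,"wy":0,"wz":0.001,"gripper":1},{"tx":0,"ty":0.33,"tz":0.05,"wx":-0.004,"wy":0,"wz":0.001,"gripper":1},{"tx":0,"ty":0.33,"tz":0.05,"wx":-0.004,"wy":0,"wz":0.001,"gripper":1},{"tx":0,"ty":0.33,"tz":0.05,"wx":-0.004,"wy":0,"wz":0.001,"gripper":1}]'
python3 -c "
from h import *
go(nest(2,1),43,Y2)
c=cam('scene');cv2.imwrite('pics/s5.png',cv2.resize(c['frame'][80:280,180:380,::-1],None,fx=3,fy=3))"
```

```text
time: 5.68
tool_pos: [505.1, -3.8, 93.0]
tcp_rot: [-0.463, 1.567, -0.273]
contact_force: [-1.0, -0.7, -1.2]
grip_width: 40.0
target [504.4  -4.6  43. ] now [505.1  -3.8  93. ] t(cm) [ 5.   -0.06 -0.09] w [0.0003 0.0032 0.0016] grip 40.0 F [-1.  -0.7 -1.2] t 5.68
```

View pics/s5.png

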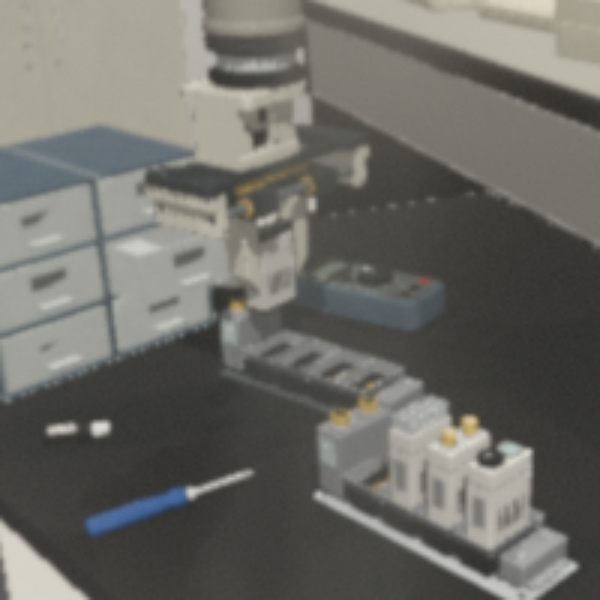

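```bash
python3 -m creep '[{"tx":1,"ty":-0.05,"tz":-0.05,"wx":0,"wy":0.001,"wz":0,"gripper":1},{"tx":2,"ty":-0.05,"tz":-0.05,"wx":0,"wy":0.001,"wz":0,"gripper":1},{"tx":3,"ty":-0.05,"tz":-0.05,"wx":0,"wy":0.001,"wz":0,"gripper":1},{"tx":3.6,"ty":-0.05,"tz":-0.05,"wx":0,"wy":0.001,"wz":0,"gripper":1},{"tx":4.2,"ty":-0.05,"tz":-0.05,"wx":0,"wy":0.001,"wz":0,"gripper":1},{"tx":4.7,"ty":-0.05,"tz":-0.05,"wx":0,"wy":0.001,"wz":0,"gripper":1},{"tx":4.95,"ty":-0.05,"tz":-0.05,"wx":0,"wy":0.001,"wz":0,"gripper":1},{"tx":4.95,"ty":-0.05,"tz":-0.05,"wx":0,"wy":0.001,"wz":0,"gripper":1}]'
python3 -c "
from h import *
go(nest(2,1),43,Y2)"
```

```text
time: 6.4
tool_pos: [505.5, -4.5, 42.7]
tcp_rot: [-0.489, 1.567, -0.299]
contact_force: [4.1, 0.6, -4.1]
grip_width: 39.6
target [504.4  -4.6  43. ] now [505.5  -4.5  42.7] t(cm) [-0.03  0.01 -0.1 ] w [-0.0001  0.003   0.0016] grip 39.6 F [ 4.1  0.6 -4.1] t 6.4
```

```bash
python3 -m creep '[{"tx":0,"ty":0,"tz":0,"wx":0,"wy":0,"wz":0,"gripper":-1},{"tx":0,"ty":0,"tz":0,"wx":0,"wy":0,"wz":0,"gripper":-1},{"tx":0,"ty":0,"tz":0,"wx":0,"wy":0,"wz":0,"gripper":-1},{"tx":0,"ty":0,"tz":0,"wx":0,"wy":0,"wz":0,"gripper":-1},{"tx":0,"ty":0,"tz":0,"wx":0,"wy":0,"wz":0,"gripper":-1},{"tx":0,"ty":0,"tz":0,"wx":0,"wy":0,"wz":0,"gripper":-1},{"tx":0,"ty":0,"tz":0,"wx":0,"wy":0,"wz":0,"gripper":-1},{"tx":0,"ty":0,"tz":0,"wx":0,"wy":0,"wz":0,"gripper":-1}]'
python3 -c "
from h import *
go(nest(1,2),150,Y1)"
```

```text
time: 7.07
tool_pos: [504.4, -4.5, 42.9]
tcp_rot: [-0.869, 1.569, -0.679]
contact_force: [-0.6, 0.2, 0.1]
grip_width: 88.3
target [ 436.1 -259.1  150. ] now [504.4  -4.5  42.9] t(cm) [-10.7  -23.73 -11.5 ] w [0.1155 0.001  0.001 ] grip 88.3 F [-0.6  0.2  0.1] t 7.07
```

```bash
python3 -m creep '[{"tx":-3,"ty":0,"tz":0,"wx":0,"wy":0,"wz":0,"gripper":-1},{"tx":-7,"ty":0,"tz":0,"wx":0,"wy":0,"wz":0,"gripper":-1},{"tx":-10.7,"ty":0,"tz":0,"wx":0,"wy":0,"wz":0,"gripper":-1},{"tx":-10.7,"ty":-3.6,"tz":-1.7,"wx":0.02,"wy":0,"wz":0,"gripper":-1},{"tx":-10.7,"ty":-7.2,"tz":-3.5,"wx":0.04,"wy":0,"wz":0,"gripper":-1},{"tx":-10.7,"ty":-10.8,"tz":-5.2,"wx":0.06,"wy":0,"wz":0,"gripper":-1},{"tx":-10.7,"ty":-14.4,"tz":-7,"wx":0.08,"wy":0,"wz":0,"gripper":-1},{"tx":-10.7,"ty":-18,"tz":-8.7,"wx":0.1,"wy":0,"wz":0,"gripper":-1}]'
python3 -m creep '[{"tx":0,"ty":-2.8,"tz":-1.3,"wx":0.015,"wy":0,"wz":0,"gripper":-1},{"tx":0,"ty":-5.4,"tz":-2.5,"wx":0.015,"wy":0,"wz":0,"gripper":-1},{"tx":0,"ty":-5.4,"tz":-2.5,"wx":0.015,"wy":0,"wz":0,"gripper":-1},{"tx":0,"ty":-5.4,"tz":-2.5,"wx":0.015,"wy":0,"wz":0,"gripper":-1},{"tx":0,"ty":-5.4,"tz":-2.5,"wx":0.015,"wy":0,"wz":0,"gripper":-1}]'
python3 -c "
from h import *
c=cam('top');go(nest(1,2),42,Y1)
P=cloud(c);Z=P[:,:,2];w=np.zeros((400,640),bool); w[165:225,200:320]=1; q=w&(Z>76)&(Z<100);print(cv2.minAreaRect(P[q][:,:2].astype(np.float32)),nest(2,1),Z[q].max())
cv2.imwrite('pics/t6.png',c['frame'][:,:,::-1])"
```

```text
time: 7.73
tool_pos: [452.0, -199.1, 150.2]
tcp_rot: [-0.753, 1.569, -0.664]
contact_force: [1.1, -0.2, -0.3]
grip_width: 91.9
time: 8.15
tool_pos: [432.7, -253.1, 149.9]
tcp_rot: [-0.363, 1.57, -0.288]
contact_force: [-0.4, 0.4, 0.2]
grip_width: 91.7
target [ 436.1 -259.1   42. ] now [ 432.9 -252.7  149.9] t(cm) [10.79 -0.66  0.26] w [0.0011 0.0009 0.0004] grip 91.4 F [-0.1  0.4 -0.4] t 8.2
((503.09283447265625, -5.218421936035156), (39.99296569824219, 20.083206176757812), 10.770171165466309) [504.41819636  -4.61778401] 92.51567194707638
```

View pics/t6.png

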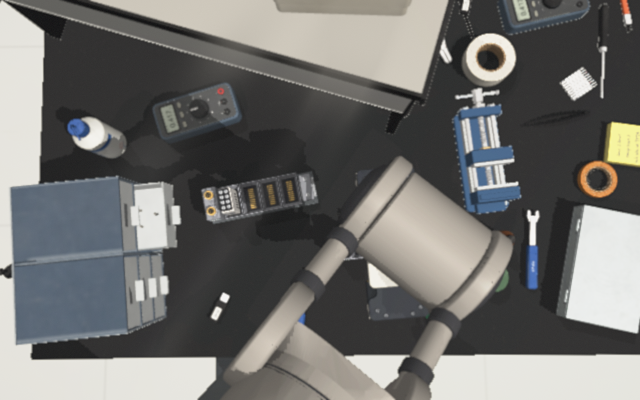

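```bash
sed -i 's/514.05,-54.7/513.3,-54.9/' h.py; python3 -m creep '[{"tx":0,"ty":-0.66,"tz":0.26,"wx":0.001,"wy":0,"wz":0,"gripper":-1},{"tx":0,"ty":-0.66,"tz":0.26,"wx":0.001,"wy":0,"wz":0,"gripper":-1},{"tx":2.5,"ty":-0.66,"tz":0.26,"wx":0.001,"wy":0,"wz":0,"gripper":-1},{"tx":4.5,"ty":-0.66,"tz":0.26,"wx":0.001,"wy":0,"wz":0,"gripper":-1},{"tx":4.5,"ty":-0.66,"tz":0.26,"wx":0.001,"wy":0,"wz":0,"gripper":-1},{"tx":4.5,"ty":-0.66,"tz":0.26,"wx":0.001,"wy":0,"wz":0,"gripper":-1}]'
python3 -c "
from h import *
go(nest(1,2),42,Y1)"
```

```text
time: 8.7
tool_pos: [435.8, -259.2, 104.6]
tcp_rot: [2.278, 1.57, 2.353]
contact_force: [0.1, 0.4, 0.8]
grip_width: 91.8
target [ 436.1 -259.1   42. ] now [ 435.8 -259.2  104.6] t(cm) [6.26 0.   0.04] w [ 0.0004 -0.0005 -0.0006] grip 91.8 F [0.1 0.4 0.8] t 8.7
```

```bash
python3 -m creep '[{"tx":2,"ty":0,"tz":0,"wx":0,"wy":0,"wz":0,"gripper":-1},{"tx":4,"ty":0,"tz":0,"wx":0,"wy":0,"wz":0,"gripper":-1},{"tx":5.5,"ty":0,"tz":0,"wx":0,"wy":0,"wz":0,"gripper":-1},{"tx":6.25,"ty":0,"tz":0.03,"wx":0,"wy":0,"wz":0,"gripper":-1},{"tx":6.25,"ty":0,"tz":0.03,"wx":0,"wy":0,"wz":0,"gripper":-1},{"tx":6.25,"ty":0,"tz":0.03,"wx":0,"wy":0,"wz":0,"gripper":-1}]'
python3 -m creep '[{"tx":0,"ty":0,"tz":0,"wx":0,"wy":0,"wz":0,"gripper":1},{"tx":0,"ty":0,"tz":0,"wx":0,"wy":0,"wz":0,"gripper":1},{"tx":0,"ty":0,"tz":0,"wx":0,"wy":0,"wz":0,"gripper":1},{"tx":0,"ty":0,"tz":0,"wx":0,"wy":0,"wz":0,"gripper":1},{"tx":0,"ty":0,"tz":0,"wx":0,"wy":0,"wz":0,"gripper":1},{"tx":0,"ty":0,"tz":0,"wx":0,"wy":0,"wz":0,"gripper":1},{"tx":0,"ty":0,"tz":0,"wx":0,"wy":0,"wz":0,"gripper":1},{"tx":0,"ty":0,"tz":0,"wx":0,"wy":0,"wz":0,"gripper":1}]'
python3 -m creep '[{"tx":0,"ty":0,"tz":0,"wx":0,"wy":0,"wz":0,"gripper":1},{"tx":0,"ty":0,"tz":0,"wx":0,"wy":0,"wz":0,"gripper":1},{"tx":0,"ty":0,"tz":0,"wx":0,"wy":0,"wz":0,"gripper":1},{"tx":0,"ty":0,"tz":0,"wx":0,"wy":0,"wz":0,"gripper":1}]'
```

```text
time: 9.2
tool_pos: [437.0, -260.4, 43.4]
tcp_rot: [-0.735, 1.568, -0.661]
contact_force: [1.0, -0.2, 0.2]
grip_width: 92.1
time: 9.87
tool_pos: [436.3, -260.0, 42.5]
tcp_rot: [-0.707, 1.569, -0.633]
contact_force: [1.5, 1.0, -1.2]
grip_width: 42.9
time: 10.2
tool_pos: [436.8, -260.3, 42.6]
tcp_rot: [-0.657, 1.568, -0.583]
contact_force: [2.9, -0.5, -0.1]
grip_width: 40.0
```

```bash
python3 -m creep '[{"tx":-1,"ty":0,"tz":0,"wx":0,"wy":0,"wz":0,"gripper":1},{"tx":-2.5,"ty":0,"tz":0,"wx":0,"wy":0,"wz":0,"gripper":1},{"tx":-5,"ty":0,"tz":0,"wx":0,"wy":0,"wz":0,"gripper":1},{"tx":-8,"ty":0,"tz":0,"wx":0,"wy":0,"wz":0,"gripper":1},{"tx":-10,"ty":0,"tz":0,"wx":0,"wy":0,"wz":0,"gripper":1},{"tx":-11,"ty":0,"tz":0,"wx":0,"wy":0,"wz":0,"gripper":1},{"tx":-11,"ty":0,"tz":0,"wx":0,"wy":0,"wz":0,"gripper":1}]'
python3 -c "
from h import *
go(nest(2,2)+[0.2,-1],150,Y2)"
```

```text
time: 10.78
tool_pos: [436.7, -260.5, 154.8]
tcp_rot: [-0.803, 1.566, -0.729]
contact_force: [0.6, -0.6, -0.4]
grip_width: 39.4
target [510.3 -39.2 150. ] now [ 436.7 -260.5  154.8] t(cm) [ 0.43 21.53  8.98] w [-0.1159  0.0034  0.0039] grip 39.4 F [ 0.6 -0.6 -0.4] t 10.78
```

```bash
python3 -m creep '[{"tx":0,"ty":3,"tz":1.2,"wx":-0.02,"wy":0,"wz":0,"gripper":1},{"tx":0,"ty":6.5,"tz":2.6,"wx":-0.04,"wy":0,"wz":0,"gripper":1},{"tx":0,"ty":10,"tz":4,"wx":-0.06,"wy":0,"wz":0,"gripper":1},{"tx":0,"ty":13.5,"tz":5.4,"wx":-0.08,"wy":0,"wz":0,"gripper":1},{"tx":0,"ty":17,"tz":7,"wx":-0.1,"wy":0,"wz":0,"gripper":1},{"tx":0,"ty":20,"tz":8.3,"wx":-0.115,"wy":0,"wz":0,"gripper":1},{"tx":0,"ty":21.5,"tz":9,"wx":-0.115,"wy":0,"wz":0,"gripper":1},{"tx":0,"ty":21.5,"tz":9,"wx":-0.115,"wy":0,"wz":0,"gripper":1}]'
python3 -m creep '[{"tx":0,"ty":0,"tz":0,"wx":0,"wy":0,"wz":0,"gripper":1},{"tx":2,"ty":0,"tz":0,"wx":0,"wy":0,"wz":0,"gripper":1},{"tx":3,"ty":0,"tz":0,"wx":0,"wy":0,"wz":0,"gripper":1},{"tx":3,"ty":0,"tz":0,"wx":0,"wy":0,"wz":0,"gripper":1},{"tx":3,"ty":0,"tz":0,"wx":0,"wy":0,"wz":0,"gripper":1}]'
python3 -c "
from h import *
go(nest(2,2)+[0.2,-1],43,Y2)"
```

```text
time: 11.45
tool_pos: [509.6, -35.5, 150.7]
tcp_rot: [2.653, 1.569, 2.846]
contact_force: [-0.8, -1.1, -1.4]
grip_width: 40.1
time: 11.87
tool_pos: [509.2, -39.7, 121.6]
tcp_rot: [-3.047, 1.569, -2.859]
contact_force: [0.6, -1.0, 0.5]
grip_width: 40.1
target [510.3 -39.2  43. ] now [509.2 -39.7 121.6] t(cm) [7.86 0.03 0.13] w [-0.0024 -0.0015  0.0001] grip 40.1 F [ 0.6 -1.   0.5] t 11.87
```

```bash
python3 -m creep '[{"tx":2,"ty":0.03,"tz":0.1,"wx":-0.002,"wy":0,"wz":0,"gripper":1},{"tx":4,"ty":0.03,"tz":0.1,"wx":-0.002,"wy":0,"wz":0,"gripper":1},{"tx":5.5,"ty":0.03,"tz":0.1,"wx":-0.002,"wy":0,"wz":0,"gripper":1},{"tx":6.3,"ty":0.03,"tz":0.1,"wx":-0.002,"wy":0,"wz":0,"gripper":1},{"tx":7,"ty":0.03,"tz":0.1,"wx":-0.002,"wy":0,"wz":0,"gripper":1},{"tx":7.5,"ty":0.03,"tz":0.1,"wx":-0.002,"wy":0,"wz":0,"gripper":1},{"tx":7.8,"ty":0.03,"tz":0.1,"wx":-0.002,"wy":0,"wz":0,"gripper":1},{"tx":7.8,"ty":0.03,"tz":0.1,"wx":-0.002,"wy":0,"wz":0,"gripper":1}]'
python3 -c "
from h import *
go(nest(2,2)+[0.2,-1],43,Y2)"
```

```text
time: 12.53
tool_pos: [511.4, -38.7, 44.5]
tcp_rot: [-0.705, 1.569, -0.514]
contact_force: [0.3, -1.1, -0.2]
grip_width: 39.7
target [510.3 -39.2  43. ] now [511.4 -38.7  44.5] t(cm) [ 0.15 -0.03 -0.12] w [0.0009 0.0016 0.0014] grip 39.7 F [ 0.3 -1.1 -0.2] t 12.53
```

```bash
python3 -m creep '[{"tx":0.15,"ty":0,"tz":-0.05,"wx":0,"wy":0,"wz":0,"gripper":1},{"tx":0.2,"ty":0,"tz":-0.05,"wx":0,"wy":0,"wz":0,"gripper":1},{"tx":0.2,"ty":0,"tz":-0.05,"wx":0,"wy":0,"wz":0,"gripper":1}]'
python3 -m creep '[{"tx":0,"ty":0,"tz":0,"wx":0,"wy":0,"wz":0,"gripper":-1},{"tx":0,"ty":0,"tz":0,"wx":0,"wy":0,"wz":0,"gripper":-1},{"tx":0,"ty":0,"tz":0,"wx":0,"wy":0,"wz":0,"gripper":-1},{"tx":0,"ty":0,"tz":0,"wx":0,"wy":0,"wz":0,"gripper":-1},{"tx":0,"ty":0,"tz":0,"wx":0,"wy":0,"wz":0,"gripper":-1},{"tx":0,"ty":0,"tz":0,"wx":0,"wy":0,"wz":0,"gripper":-1},{"tx":0,"ty":0,"tz":0,"wx":0,"wy":0,"wz":0,"gripper":-1},{"tx":0,"ty":0,"tz":0,"wx":0,"wy":0,"wz":0,"gripper":-1}]'
python3 -c "
from h import *
go(nest(1,3),150,Y1)"
```

```text
time: 12.78
tool_pos: [511.7, -38.7, 43.2]
tcp_rot: [-0.525, 1.567, -0.334]
contact_force: [2.8, 0.5, 1.6]
grip_width: 40.1
time: 13.45
tool_pos: [510.5, -38.6, 42.3]
tcp_rot: [-0.899, 1.569, -0.707]
contact_force: [0.6, 0.3, 0.9]
grip_width: 88.4
target [ 438.7 -293.1  150. ] now [510.5 -38.6  42.3] t(cm) [-10.75 -23.63 -11.88] w [0.1165 0.0009 0.001 ] grip 88.4 F [0.6 0.3 0.9] t 13.45
```

```bash
python3 -m creep '[{"tx":-3,"ty":0,"tz":0,"wx":0,"wy":0,"wz":0,"gripper":-1},{"tx":-7,"ty":0,"tz":0,"wx":0,"wy":0,"wz":0,"gripper":-1},{"tx":-10.7,"ty":0,"tz":0,"wx":0,"wy":0,"wz":0,"gripper":-1},{"tx":-10.7,"ty":-3.6,"tz":-1.7,"wx":0.02,"wy":0,"wz":0,"gripper":-1},{"tx":-10.7,"ty":-7.2,"tz":-3.5,"wx":0.04,"wy":0,"wz":0,"gripper":-1},{"tx":-10.7,"ty":-10.8,"tz":-5.2,"wx":0.06,"wy":0,"wz":0,"gripper":-1},{"tx":-10.7,"ty":-14.4,"tz":-7,"wx":0.08,"wy":0,"wz":0,"gripper":-1},{"tx":-10.7,"ty":-18,"tz":-8.7,"wx":0.1,"wy":0,"wz":0,"gripper":-1}]'
python3 -m creep '[{"tx":0,"ty":-3,"tz":-1.4,"wx":0.015,"wy":0,"wz":0,"gripper":-1},{"tx":0,"ty":-6,"tz":-2.5,"wx":0.015,"wy":0,"wz":0,"gripper":-1},{"tx":0,"ty":-6,"tz":-2.5,"wx":0.015,"wy":0,"wz":0,"gripper":-1},{"tx":0,"ty":-6,"tz":-2.5,"wx":0.015,"wy":0,"wz":0,"gripper":-1},{"tx":0,"ty":-6,"tz":-2.5,"wx":0.015,"wy":0,"wz":0,"gripper":-1},{"tx":0,"ty":-6,"tz":-2.5,"wx":0.015,"wy":0,"wz":0,"gripper":-1}]'
python3 -c "
from h import *
c=cam('top');go(nest(1,3),42,Y1)
P=cloud(c);Z=P[:,:,2];w=np.zeros((400,640),np.uint8); w[165:225,200:320]=1; q=w*((Z>76)&(Z<100)).astype(np.uint8)
n,l,s,ce=cv2.connectedComponentsWithStats(q)
for i in range(1,n):
  if s[i,4]>40: print(cv2.minAreaRect(P[l==i][:,:2].astype(np.float32)),Z[l==i].max())
print(nest(2,1),nest(2,2))
cv2.imwrite('pics/t7.png',c['frame'][:,:,::-1])"
```

```text
time: 14.12
tool_pos: [458.3, -233.3, 149.7]
tcp_rot: [-0.743, 1.569, -0.653]
contact_force: [2.4, -1.3, -0.5]
grip_width: 91.6
time: 14.62
tool_pos: [440.0, -292.5, 149.5]
tcp_rot: [-0.359, 1.57, -0.282]
contact_force: [0.0, 0.3, 0.1]
grip_width: 92.0
target [ 438.7 -293.1   42. ] now [ 440.1 -292.5  149.5] t(cm) [10.75 -0.04 -0.16] w [0.0032 0.001  0.0005] grip 91.6 F [-0.3  0.5 -0. ] t 14.67
((508.6522521972656, -38.42045211791992), (38.7035026550293, 20.300256729125977), 11.729334831237793) 93.67500130745998
((503.1340026855469, -5.029122352600098), (40.31259536743164, 20.475221633911133), 10.712684631347656) 91.33162620703138
[503.66819636  -4.81778401] [510.08939879 -38.205928  ]
```

View pics/t7.png

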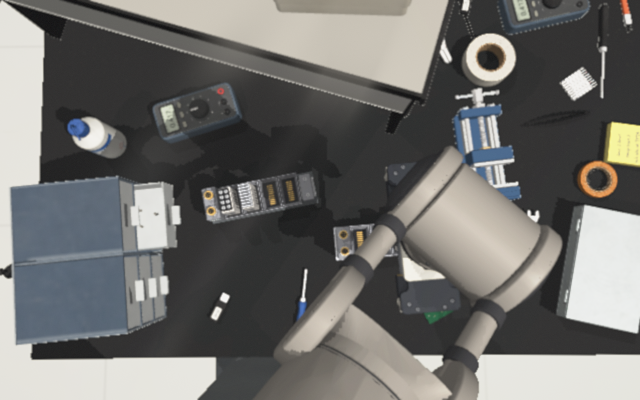

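The two modules sit in nests 1 and 2, at pixels (225,200) and (247,197). Next is the coax module.

```bash
python3 -m creep '[{"tx":2.5,"ty":-0.05,"tz":-0.14,"wx":0.003,"wy":0,"wz":0,"gripper":-1},{"tx":4.5,"ty":-0.05,"tz":-0.14,"wx":0.003,"wy":0,"wz":0,"gripper":-1},{"tx":4.5,"ty":-0.05,"tz":-0.14,"wx":0.003,"wy":0,"wz":0,"gripper":-1},{"tx":4.5,"ty":-0.05,"tz":-0.14,"wx":0.003,"wy":0,"wz":0,"gripper":-1}]'
python3 -c "
from h import *
go(nest(1,3),42,Y1)"
```

```text
time: 15.0
tool_pos: [438.4, -293.1, 104.2]
tcp_rot: [2.077, 1.57, 2.152]
contact_force: [0.3, -0.4, 1.0]
grip_width: 92.1
target [ 438.7 -293.1   42. ] now [ 438.4 -293.1  104.2] t(cm) [6.22 0.   0.02] w [ 0.     -0.0004 -0.0007] grip 92.1 F [ 0.3 -0.4  1. ] t 15.0
```

```bash
python3 -m creep '[{"tx":2,"ty":0,"tz":0,"wx":0,"wy":0,"wz":0,"gripper":-1},{"tx":4,"ty":0,"tz":0,"wx":0,"wy":0,"wz":0,"gripper":-1},{"tx":5.5,"ty":0,"tz":0,"wx":0,"wy":0,"wz":0,"gripper":-1},{"tx":6.2,"ty":0,"tz":0,"wx":0,"wy":0,"wz":0,"gripper":-1},{"tx":6.2,"ty":0,"tz":0,"wx":0,"wy":0,"wz":0,"gripper":-1},{"tx":6.2,"ty":0,"tz":0,"wx":0,"wy":0,"wz":0,"gripper":-1}]'
python3 -m creep '[{"tx":0,"ty":0,"tz":0,"wx":0,"wy":0,"wz":0,"gripper":1},{"tx":0,"ty":0,"tz":0,"wx":0,"wy":0,"wz":0,"gripper":1},{"tx":0,"ty":0,"tz":0,"wx":0,"wy":0,"wz":0,"gripper":1},{"tx":0,"ty":0,"tz":0,"wx":0,"wy":0,"wz":0,"gripper":1},{"tx":0,"ty":0,"tz":0,"wx":0,"wy":0,"wz":0,"gripper":1},{"tx":0,"ty":0,"tz":0,"wx":0,"wy":0,"wz":0,"gripper":1},{"tx":0,"ty":0,"tz":0,"wx":0,"wy":0,"wz":0,"gripper":1},{"tx":0,"ty":0,"tz":0,"wx":0,"wy":0,"wz":0,"gripper":1}]'
python3 -m creep '[{"tx":0,"ty":0,"tz":0,"wx":0,"wy":0,"wz":0,"gripper":1},{"tx":0,"ty":0,"tz":0,"wx":0,"wy":0,"wz":0,"gripper":1},{"tx":0,"ty":0,"tz":0,"wx":0,"wy":0,"wz":0,"gripper":1},{"tx":0,"ty":0,"tz":0,"wx":0,"wy":0,"wz":0,"gripper":1}]'
```

```text
time: 15.5
tool_pos: [439.2, -294.7, 43.6]
tcp_rot: [-0.756, 1.568, -0.683]
contact_force: [-0.1, -0.3, -0.3]
grip_width: 91.9
time: 16.17
tool_pos: [438.6, -294.5, 42.6]
tcp_rot: [-0.678, 1.569, -0.605]
contact_force: [0.8, 0.4, -0.1]
grip_width: 43.2
time: 16.5
tool_pos: [439.2, -294.8, 42.8]
tcp_rot: [-0.654, 1.568, -0.581]
contact_force: [3.9, 0.2, 0.2]
grip_width: 39.7
```

```bash
python3 -m creep '[{"tx":-1,"ty":0,"tz":0,"wx":0,"wy":0,"wz":0,"gripper":1},{"tx":-2.5,"ty":0,"tz":0,"wx":0,"wy":0,"wz":0,"gripper":1},{"tx":-5,"ty":0,"tz":0,"wx":0,"wy":0,"wz":0,"gripper":1},{"tx":-8,"ty":0,"tz":0,"wx":0,"wy":0,"wz":0,"gripper":1},{"tx":-10,"ty":0,"tz":0,"wx":0,"wy":0,"wz":0,"gripper":1},{"tx":-11,"ty":0,"tz":0,"wx":0,"wy":0,"wz":0,"gripper":1},{"tx":-11,"ty":0,"tz":0,"wx":0,"wy":0,"wz":0,"gripper":1}]'
python3 -c "
from h import *
go(nest(2,3)+[0,-.8],150,Y2)"
```

```text
time: 17.08
tool_pos: [438.8, -294.9, 154.7]
tcp_rot: [-0.862, 1.566, -0.789]
contact_force: [0.4, 0.4, -0.5]
grip_width: 40.0
target [516.5 -72.4 150. ] now [ 438.8 -294.9  154.7] t(cm) [ 0.42 21.63  9.38] w [-0.1169  0.0029  0.0038] grip 40.0 F [ 0.4  0.4 -0.5] t 17.08
```

```bash
python3 -m creep '[{"tx":0,"ty":3,"tz":1.2,"wx":-0.02,"wy":0,"wz":0,"gripper":1},{"tx":0,"ty":6.5,"tz":2.6,"wx":-0.04,"wy":0,"wz":0,"gripper":1},{"tx":0,"ty":10,"tz":4.1,"wx":-0.06,"wy":0,"wz":0,"gripper":1},{"tx":0,"ty":13.5,"tz":5.6,"wx":-0.08,"wy":0,"wz":0,"gripper":1},{"tx":0,"ty":17,"tz":7.2,"wx":-0.1,"wy":0,"wz":0,"gripper":1},{"tx":0,"ty":20,"tz":8.6,"wx":-0.117,"wy":0,"wz":0,"gripper":1},{"tx":0,"ty":21.5,"tz":9.4,"wx":-0.117,"wy":0,"wz":0,"gripper":1},{"tx":0,"ty":21.5,"tz":9.4,"wx":-0.117,"wy":0,"wz":0,"gripper":1}]'
python3 -m creep '[{"tx":0,"ty":0,"tz":0,"wx":0,"wy":0,"wz":0,"gripper":1},{"tx":2,"ty":0,"tz":0,"wx":0,"wy":0,"wz":0,"gripper":1},{"tx":3,"ty":0,"tz":0,"wx":0,"wy":0,"wz":0,"gripper":1},{"tx":3,"ty":0,"tz":0,"wx":0,"wy":0,"wz":0,"gripper":1},{"tx":3,"ty":0,"tz":0,"wx":0,"wy":0,"wz":0,"gripper":1}]'
python3 -c "
from h import *
go(nest(2,3)+[0.2,-1.5],43,Y2)"
```

```text
time: 17.75
tool_pos: [516.1, -69.6, 150.6]
tcp_rot: [2.583, 1.569, 2.777]
contact_force: [0.1, -0.2, -1.1]
grip_width: 39.5
time: 18.17
tool_pos: [515.5, -73.9, 121.6]
tcp_rot: [3.128, 1.569, -2.967]
contact_force: [0.5, 0.5, -0.1]
grip_width: 40.0
target [516.7 -73.1  43. ] now [515.5 -73.9 121.6] t(cm) [7.86 0.06 0.14] w [-0.0015 -0.0016 -0.    ] grip 40.0 F [ 0.5  0.5 -0.1] t 18.17
```

```bash
python3 -m creep '[{"tx":2,"ty":0.03,"tz":0.05,"wx":-0.002,"wy":0,"wz":0,"gripper":1},{"tx":4,"ty":0.03,"tz":0.05,"wx":-0.002,"wy":0,"wz":0,"gripper":1},{"tx":5.5,"ty":0.03,"tz":0.05,"wx":-0.002,"wy":0,"wz":0,"gripper":1},{"tx":6.3,"ty":0.03,"tz":0.05,"wx":-0.002,"wy":0,"wz":0,"gripper":1},{"tx":7,"ty":0.03,"tz":0.05,"wx":-0.002,"wy":0,"wz":0,"gripper":1},{"tx":7.5,"ty":0.03,"tz":0.05,"wx":-0.002,"wy":0,"wz":0,"gripper":1},{"tx":7.8,"ty":0.03,"tz":0.05,"wx":-0.002,"wy":0,"wz":0,"gripper":1},{"tx":7.9,"ty":0.03,"tz":0.05,"wx":-0.002,"wy":0,"wz":0,"gripper":1}]'
python3 -c "
from h import *
go(nest(2,3)+[0.2,-1.5],43,Y2)"
```

```text
time: 18.83
tool_pos: [517.9, -73.1, 43.9]
tcp_rot: [-0.593, 1.567, -0.401]
contact_force: [1.0, 0.9, 0.5]
grip_width: 39.9
target [516.7 -73.1  43. ] now [517.9 -73.1  43.9] t(cm) [ 0.09  0.02 -0.12] w [0.0018 0.0028 0.0019] grip 39.9 F [1.  0.9 0.5] t 18.83
```

```bash
python3 -m creep '[{"tx":0.1,"ty":0,"tz":-0.05,"wx":0,"wy":0,"wz":0,"gripper":1},{"tx":0.1,"ty":0,"tz":-0.05,"wx":0,"wy":0,"wz":0,"gripper":1},{"tx":0.1,"ty":0,"tz":-0.05,"wx":0,"wy":0,"wz":0,"gripper":1}]'
python3 -m creep '[{"tx":0,"ty":0,"tz":0,"wx":0,"wy":0,"wz":0,"gripper":-1},{"tx":0,"ty":0,"tz":0,"wx":0,"wy":0,"wz":0,"gripper":-1},{"tx":0,"ty":0,"tz":0,"wx":0,"wy":0,"wz":0,"gripper":-1},{"tx":0,"ty":0,"tz":0,"wx":0,"wy":0,"wz":0,"gripper":-1},{"tx":0,"ty":0,"tz":0,"wx":0,"wy":0,"wz":0,"gripper":-1},{"tx":0,"ty":0,"tz":0,"wx":0,"wy":0,"wz":0,"gripper":-1},{"tx":0,"ty":0,"tz":0,"wx":0,"wy":0,"wz":0,"gripper":-1},{"tx":0,"ty":0,"tz":0,"wx":0,"wy":0,"wz":0,"gripper":-1}]'
python3 -c "
from h import *
go(nest(1,4),150,Y1)"
```

```text
time: 19.08
tool_pos: [517.9, -73.1, 43.4]
tcp_rot: [-0.54, 1.566, -0.348]
contact_force: [3.9, 0.8, 1.9]
grip_width: 39.9
time: 19.75
tool_pos: [516.5, -72.9, 42.4]
tcp_rot: [-0.915, 1.57, -0.723]
contact_force: [0.5, -0.7, 0.0]
grip_width: 88.7
target [ 441.2 -327.   150. ] now [516.5 -72.9  42.4] t(cm) [-10.75 -23.51 -12.23] w [0.1175 0.0008 0.001 ] grip 88.7 F [ 0.5 -0.7  0. ] t 19.75
```

```bash
python3 -m creep '[{"tx":-3,"ty":0,"tz":0,"wx":0,"wy":0,"wz":0,"gripper":-1},{"tx":-7,"ty":0,"tz":0,"wx":0,"wy":0,"wz":0,"gripper":-1},{"tx":-10.7,"ty":0,"tz":0,"wx":0,"wy":0,"wz":0,"gripper":-1},{"tx":-10.7,"ty":-3.6,"tz":-1.8,"wx":0.02,"wy":0,"wz":0,"gripper":-1},{"tx":-10.7,"ty":-7.2,"tz":-3.7,"wx":0.04,"wy":0,"wz":0,"gripper":-1},{"tx":-10.7,"ty":-10.8,"tz":-5.5,"wx":0.06,"wy":0,"wz":0,"gripper":-1},{"tx":-10.7,"ty":-14.4,"tz":-7.3,"wx":0.08,"wy":0,"wz":0,"gripper":-1},{"tx":-10.7,"ty":-18,"tz":-9.2,"wx":0.1,"wy":0,"wz":0,"gripper":-1}]'
python3 -m creep '[{"tx":0,"ty":-3,"tz":-1.4,"wx":0.015,"wy":0,"wz":0,"gripper":-1},{"tx":0,"ty":-5.9,"tz":-2.5,"wx":0.015,"wy":0,"wz":0,"gripper":-1},{"tx":0,"ty":-5.9,"tz":-2.5,"wx":0.015,"wy":0,"wz":0,"gripper":-1},{"tx":0,"ty":-5.9,"tz":-2.5,"wx":0.015,"wy":0,"wz":0,"gripper":-1},{"tx":0,"ty":-5.9,"tz":-2.5,"wx":0.015,"wy":0,"wz":0,"gripper":-1},{"tx":0,"ty":-5.9,"tz":-2.5,"wx":0.015,"wy":0,"wz":0,"gripper":-1}]'
python3 -c "
from h import *
c=cam('top');go(nest(1,4),42,Y1)
P=cloud(c);Z=P[:,:,2];w=np.zeros((400,640),np.uint8); w[165:225,200:320]=1; q=w*((Z>76)&(Z<100)).astype(np.uint8)
n,l,s,ce=cv2.connectedComponentsWithStats(q)
for i in range(1,n):
  if s[i,4]>40: print(cv2.minAreaRect(P[l==i][:,:2].astype(np.float32)),Z[l==i].max())
print(nest(2,1),nest(2,2),nest(2,3))
cv2.imwrite('pics/t8.png',c['frame'][:,:,::-1])"
```

```text
time: 20.42
tool_pos: [459.8, -268.6, 149.8]
tcp_rot: [-0.708, 1.569, -0.616]
contact_force: [0.8, 0.2, 0.5]
grip_width: 91.6
time: 20.92
tool_pos: [441.3, -326.8, 149.5]
tcp_rot: [-0.311, 1.57, -0.233]
contact_force: [-0.2, 0.3, -0.3]
grip_width: 91.8
target [ 441.2 -327.    42. ] now [ 441.4 -326.7  149.6] t(cm) [ 1.076e+01 -1.000e-02 -4.000e-02] w [0.0043 0.001  0.0005] grip 91.6 F [ 0.1 -0.5  0.5] t 20.97
((515.68359375, -72.06768798828125), (39.86937713623047, 19.732070922851562), 11.06347942352295) 94.07035829362667
((508.8721923828125, -38.49095916748047), (39.03635787963867, 19.924327850341797), 11.423848152160645) 93.97341990620123
((503.0717468261719, -5.213029861450195), (40.30598068237305, 20.253190994262695), 11.766621589660645) 92.28954772751433
[503.66819636  -4.81778401] [510.08939879 -38.205928  ] [516.51060121 -71.594072  ]
```

View pics/t8.png

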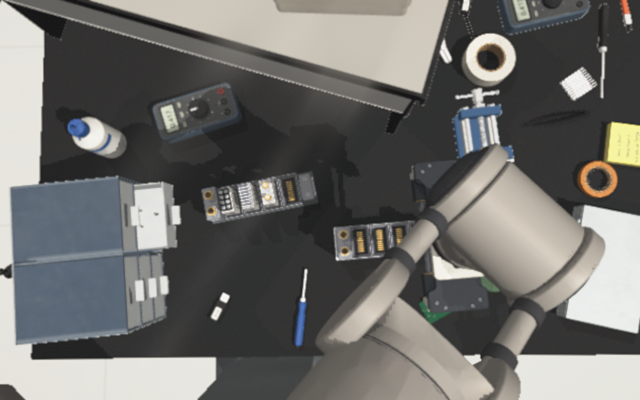

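Three modules are seated, at pixels (225,200), (247,197) and (267,192), and one nest remains at (291,189). Now the dial module.

```bash
python3 -m creep '[{"tx":2.5,"ty":0,"tz":-0.04,"wx":0.004,"wy":0,"wz":0,"gripper":-1},{"tx":4.5,"ty":0,"tz":-0.04,"wx":0.004,"wy":0,"wz":0,"gripper":-1},{"tx":4.5,"ty":0,"tz":-0.04,"wx":0.004,"wy":0,"wz":0,"gripper":-1},{"tx":4.5,"ty":0,"tz":-0.04,"wx":0.004,"wy":0,"wz":0,"gripper":-1}]'
python3 -c "
from h import *
go(nest(1,4),42,Y1)"
```

```text
time: 21.3
tool_pos: [440.7, -326.9, 104.2]
tcp_rot: [1.927, 1.57, 2.002]
contact_force: [-0.2, -0.6, 0.6]
grip_width: 91.9
target [ 441.2 -327.    42. ] now [ 440.7 -326.9  104.2] t(cm) [ 6.22 -0.02  0.05] w [ 0.     -0.0003 -0.0007] grip 91.9 F [-0.2 -0.6  0.6] t 21.3
```

```bash
python3 -m creep '[{"tx":2,"ty":0.1,"tz":0,"wx":0,"wy":0,"wz":0,"gripper":-1},{"tx":4,"ty":0.1,"tz":0,"wx":0,"wy":0,"wz":0,"gripper":-1},{"tx":5.5,"ty":0.1,"tz":0,"wx":0,"wy":0,"wz":0,"gripper":-1},{"tx":6.2,"ty":0.1,"tz":0,"wx":0,"wy":0,"wz":0,"gripper":-1},{"tx":6.2,"ty":0.1,"tz":0,"wx":0,"wy":0,"wz":0,"gripper":-1},{"tx":6.2,"ty":0.1,"tz":0,"wx":0,"wy":0,"wz":0,"gripper":-1}]'
python3 -m creep '[{"tx":0,"ty":0,"tz":0,"wx":0,"wy":0,"wz":0,"gripper":1},{"tx":0,"ty":0,"tz":0,"wx":0,"wy":0,"wz":0,"gripper":1},{"tx":0,"ty":0,"tz":0,"wx":0,"wy":0,"wz":0,"gripper":1},{"tx":0,"ty":0,"tz":0,"wx":0,"wy":0,"wz":0,"gripper":1},{"tx":0,"ty":0,"tz":0,"wx":0,"wy":0,"wz":0,"gripper":1},{"tx":0,"ty":0,"tz":0,"wx":0,"wy":0,"wz":0,"gripper":1},{"tx":0,"ty":0,"tz":0,"wx":0,"wy":0,"wz":0,"gripper":1},{"tx":0,"ty":0,"tz":0,"wx":0,"wy":0,"wz":0,"gripper":1}]'
python3 -m creep '[{"tx":0,"ty":0,"tz":0,"wx":0,"wy":0,"wz":0,"gripper":1},{"tx":0,"ty":0,"tz":0,"wx":0,"wy":0,"wz":0,"gripper":1},{"tx":0,"ty":0,"tz":0,"wx":0,"wy":0,"wz":0,"gripper":1},{"tx":0,"ty":0,"tz":0,"wx":0,"wy":0,"wz":0,"gripper":1}]'
```

```text
time: 21.8
tool_pos: [441.3, -327.5, 43.6]
tcp_rot: [-0.777, 1.568, -0.704]
contact_force: [-0.6, -0.7, 0.7]
grip_width: 91.7
time: 22.47
tool_pos: [440.7, -327.3, 42.6]
tcp_rot: [-0.684, 1.569, -0.611]
contact_force: [1.8, 0.8, -0.4]
grip_width: 43.1
time: 22.8
tool_pos: [441.5, -327.6, 42.9]
tcp_rot: [-0.652, 1.567, -0.579]
contact_force: [5.3, 0.2, 1.4]
grip_width: 40.1
```

```bash
python3 -m creep '[{"tx":-1,"ty":0,"tz":0,"wx":0,"wy":0,"wz":0,"gripper":1},{"tx":-2.5,"ty":0,"tz":0,"wx":0,"wy":0,"wz":0,"gripper":1},{"tx":-5,"ty":0,"tz":0,"wx":0,"wy":0,"wz":0,"gripper":1},{"tx":-8,"ty":0,"tz":0,"wx":0,"wy":0,"wz":0,"gripper":1},{"tx":-10,"ty":0,"tz":0,"wx":0,"wy":0,"wz":0,"gripper":1},{"tx":-11,"ty":0,"tz":0,"wx":0,"wy":0,"wz":0,"gripper":1},{"tx":-11,"ty":0,"tz":0,"wx":0,"wy":0,"wz":0,"gripper":1}]'
python3 -c "
from h import *
go(nest(2,4)+[0.2,-.5],150,Y2)"
```

```text
time: 23.38
tool_pos: [440.7, -327.8, 154.6]
tcp_rot: [-0.924, 1.566, -0.851]
contact_force: [0.2, -0.3, -1.3]
grip_width: 39.6
target [ 523.1 -105.5  150. ] now [ 440.7 -327.8  154.6] t(cm) [ 0.41 21.57  9.84] w [-0.117   0.0025  0.0037] grip 39.6 F [ 0.2 -0.3 -1.3] t 23.38
```

```bash
python3 -m creep '[{"tx":0,"ty":3,"tz":1.2,"wx":-0.02,"wy":0,"wz":0,"gripper":1},{"tx":0,"ty":6.5,"tz":2.7,"wx":-0.04,"wy":0,"wz":0,"gripper":1},{"tx":0,"ty":10,"tz":4.3,"wx":-0.06,"wy":0,"wz":0,"gripper":1},{"tx":0,"ty":13.5,"tz":5.9,"wx":-0.08,"wy":0,"wz":0,"gripper":1},{"tx":0,"ty":17,"tz":7.6,"wx":-0.1,"wy":0,"wz":0,"gripper":1},{"tx":0,"ty":20,"tz":9.1,"wx":-0.117,"wy":0,"wz":0,"gripper":1},{"tx":0,"ty":21.5,"tz":9.9,"wx":-0.117,"wy":0,"wz":0,"gripper":1},{"tx":0,"ty":21.5,"tz":9.9,"wx":-0.117,"wy":0,"wz":0,"gripper":1}]'
python3 -m creep '[{"tx":0,"ty":0,"tz":0,"wx":0,"wy":0,"wz":0,"gripper":1},{"tx":2,"ty":0,"tz":0,"wx":0,"wy":0,"wz":0,"gripper":1},{"tx":3,"ty":0,"tz":0,"wx":0,"wy":0,"wz":0,"gripper":1},{"tx":3,"ty":0,"tz":0,"wx":0,"wy":0,"wz":0,"gripper":1},{"tx":3,"ty":0,"tz":0,"wx":0,"wy":0,"wz":0,"gripper":1}]'
python3 -c "
from h import *
go(nest(2,4)+[0.2,-.5],43,Y2)"
```

```text
time: 24.05
tool_pos: [523.3, -101.8, 150.5]
tcp_rot: [2.515, 1.568, 2.709]
contact_force: [-0.7, -0.2, -1.0]
grip_width: 39.8
time: 24.47
tool_pos: [522.6, -106.3, 121.6]
tcp_rot: [3.055, 1.569, -3.04]
contact_force: [0.1, 0.5, -0.6]
grip_width: 39.9
target [ 523.1 -105.5   43. ] now [ 522.6 -106.3  121.6] t(cm) [7.86 0.07 0.08] w [-0.0015 -0.0015 -0.0001] grip 39.9 F [ 0.1  0.5 -0.6] t 24.47
```

```bash
python3 -m creep '[{"tx":2,"ty":0.04,"tz":0,"wx":-0.002,"wy":0,"wz":0,"gripper":1},{"tx":4,"ty":0.04,"tz":0,"wx":-0.002,"wy":0,"wz":0,"gripper":1},{"tx":5.5,"ty":0.04,"tz":0,"wx":-0.002,"wy":0,"wz":0,"gripper":1},{"tx":6.3,"ty":0.04,"tz":0,"wx":-0.002,"wy":0,"wz":0,"gripper":1},{"tx":7,"ty":0.04,"tz":0,"wx":-0.002,"wy":0,"wz":0,"gripper":1},{"tx":7.5,"ty":0.04,"tz":0,"wx":-0.002,"wy":0,"wz":0,"gripper":1},{"tx":7.8,"ty":0.04,"tz":0,"wx":-0.002,"wy":0,"wz":0,"gripper":1},{"tx":7.9,"ty":0.04,"tz":0,"wx":-0.002,"wy":0,"wz":0,"gripper":1}]'
python3 -c "
from h import *
go(nest(2,4)+[0.2,-.5],43,Y2)"
```

```text
time: 25.13
tool_pos: [524.1, -105.4, 43.7]
tcp_rot: [-0.697, 1.568, -0.505]
contact_force: [0.5, 0.4, -0.4]
grip_width: 39.5
target [ 523.1 -105.5   43. ] now [ 524.1 -105.4   43.7] t(cm) [ 0.07  0.01 -0.1 ] w [0.0019 0.0019 0.0016] grip 39.5 F [ 0.5  0.4 -0.4] t 25.13
```

```bash
python3 -m creep '[{"tx":0.1,"ty":0,"tz":-0.05,"wx":0,"wy":0,"wz":0,"gripper":1},{"tx":0.1,"ty":0,"tz":-0.05,"wx":0,"wy":0,"wz":0,"gripper":1},{"tx":0.1,"ty":0,"tz":-0.05,"wx":0,"wy":0,"wz":0,"gripper":1}]'
python3 -m creep '[{"tx":0,"ty":0,"tz":0,"wx":0,"wy":0,"wz":0,"gripper":-1},{"tx":0,"ty":0,"tz":0,"wx":0,"wy":0,"wz":0,"gripper":-1},{"tx":0,"ty":0,"tz":0,"wx":0,"wy":0,"wz":0,"gripper":-1},{"tx":0,"ty":0,"tz":0,"wx":0,"wy":0,"wz":0,"gripper":-1},{"tx":0,"ty":0,"tz":0,"wx":0,"wy":0,"wz":0,"gripper":-1},{"tx":0,"ty":0,"tz":0,"wx":0,"wy":0,"wz":0,"gripper":-1},{"tx":0,"ty":0,"tz":0,"wx":0,"wy":0,"wz":0,"gripper":-1},{"tx":0,"ty":0,"tz":0,"wx":0,"wy":0,"wz":0,"gripper":-1}]'
```

```text
time: 25.38
tool_pos: [524.1, -105.5, 43.2]
tcp_rot: [-0.593, 1.567, -0.401]
contact_force: [2.3, -0.4, -0.4]
grip_width: 39.9
time: 26.05
tool_pos: [523.1, -105.3, 42.4]
tcp_rot: [-0.885, 1.569, -0.693]
contact_force: [-0.3, -0.6, 0.6]
grip_width: 88.2
```

Raise and move away over the first row.

```bash
python3 -m creep '[{"tx":-3,"ty":0,"tz":0,"wx":0,"wy":0,"wz":0,"gripper":-1},{"tx":-7,"ty":0,"tz":0,"wx":0,"wy":0,"wz":0,"gripper":-1},{"tx":-11,"ty":0,"tz":0,"wx":0,"wy":0,"wz":0,"gripper":-1},{"tx":-12,"ty":-3.6,"tz":-1.8,"wx":0,"wy":0,"wz":0,"gripper":-1},{"tx":-12,"ty":-7.2,"tz":-3.7,"wx":0,"wy":0,"wz":0,"gripper":-1},{"tx":-12,"ty":-10.8,"tz":-5.5,"wx":0,"wy":0,"wz":0,"gripper":-1},{"tx":-12,"ty":-14.4,"tz":-7.3,"wx":0,"wy":0,"wz":0,"gripper":-1},{"tx":-12,"ty":-18,"tz":-9.2,"wx":0,"wy":0,"wz":0,"gripper":-1}]'
python3 -m creep '[{"tx":0,"ty":-2,"tz":-1,"wx":0,"wy":0,"wz":0,"gripper":-1},{"tx":0,"ty":-3,"tz":-1.5,"wx":0,"wy":0,"wz":0,"gripper":-1},{"tx":0,"ty":-3,"tz":-1.5,"wx":0,"wy":0,"wz":0,"gripper":-1},{"tx":0,"ty":-3,"tz":-1.5,"wx":0,"wy":0,"wz":0,"gripper":-1},{"tx":0,"ty":-3,"tz":-1.5,"wx":0,"wy":0,"wz":0,"gripper":-1}]'
python3 -c "
from h import *
c=cam('top')
P=cloud(c);Z=P[:,:,2];w=np.zeros((400,640),np.uint8); w[165:225,200:320]=1; q=w*((Z>76)&(Z<100)).astype(np.uint8)
n,l,s,ce=cv2.connectedComponentsWithStats(q)
for i in range(1,n):
  if s[i,4]>40:
    r=cv2.minAreaRect(P[l==i][:,:2].astype(np.float32)); d=np.array(r[0])-[513.5,-54.9]; print(r[2],'row x,y',d@[np.cos(Y2),np.sin(Y2)],d@[-np.sin(Y2),np.cos(Y2)],np.percentile(Z[l==i],[5,25,50,95]).round(1))
cv2.imwrite('pics/t9.png',cv2.resize(c['frame'][150:280,180:460,::-1],None,fx=2.8,fy=2.8))
c=cam('scene');cv2.imwrite('pics/s9.png',cv2.resize(c['frame'][120:280,220:420,::-1],None,fx=3.5,fy=3.5))"
```

```text
time: 26.72
tool_pos: [466.4, -301.0, 162.9]
tcp_rot: [-0.827, 1.569, -0.634]
contact_force: [1.3, -0.0, 0.1]
grip_width: 91.5
time: 27.13
tool_pos: [458.5, -330.1, 162.5]
tcp_rot: [-0.117, 1.57, 0.076]
contact_force: [0.3, -0.2, -0.6]
grip_width: 91.5
11.04582405090332 row x,y -1.471358577799741 -51.32752499084905 [77.9 79.5 81.4 87.9]
10.757681846618652 row x,y -1.137937825235965 -17.223630058034065 [78.  79.6 81.1 91.1]
11.548762321472168 row x,y -1.429106607748418 17.086414265805427 [78.2 82.  83.9 91.9]
11.113179206848145 row x,y -0.7176631631227339 50.748868729612326 [78.3 82.8 87.  90.2]
```

View pics/t9.png

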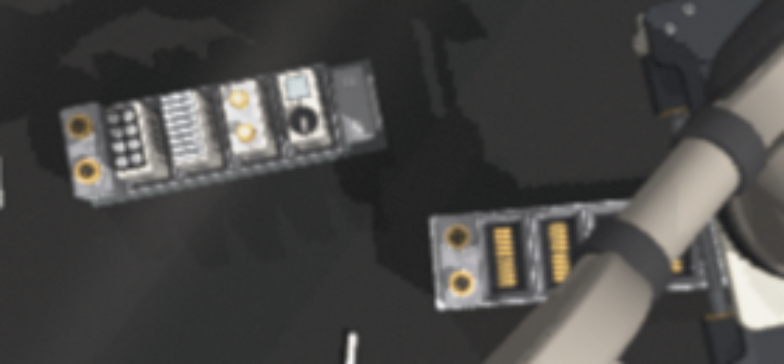

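View pics/s9.png

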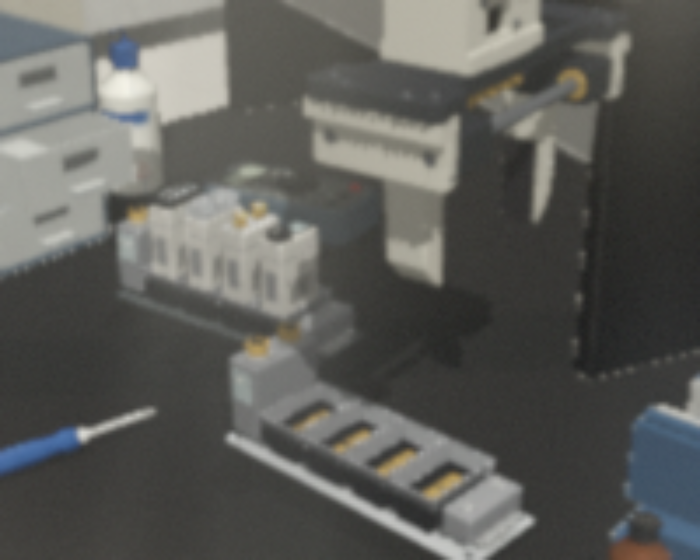

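All four modules are upright in the second row, in the order screw, finned, coax, dial. They are at about (130,140), (185,130), (245,115) and (305,105) in the top crop. The first row is empty and the gripper is clear.

```bash
python3 -c "
from plant import *
print(close_job())"
```

```text
the job is handed in; nothing more can be done
None
```

I moved all four modules into the second row in their original order from the controller (screw, finned, coax, dial) and handed the job in at about 27 s of the 90 s allowed. No verdict was reported.

**Last checks, from the top and scene cameras:**
- **Along the row:** the modules stand at y = +50.7, +17.1, −17.2 and −51.3 mm, each within 0.4 mm of its nest centre.
- **Across the row:** they read x = −0.7 to −1.5 mm, well within the 8 mm limit. I had already shifted my estimate of the row's centre by under 1 mm after the first module seated, so part of this offset is camera calibration.
- **Turn:** each is within about 0.01 rad of the row.
- **Height and tilt:** the housing tops are about 78 to 80 mm above the bench, against 80 mm for a fully seated module. They look upright in both views; I did not measure tilt as a number.
- **Robot:** the gripper was open and clear, over the first row. Wrist force read at the end of each move stayed below about 6 N.

My first move command was refused because some fields were missing; nothing moved. The TCP readings swung by up to 3 or 4 mm after fast moves, so I let them settle and corrected before each descent.

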